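# Kit the tray for a power-supply rebuild

### The job

Kit the black tray for a power-supply rebuild: lay the bare aluminium base plate flat in the middle of the blue pad, its long side along the tray, and only then lay the green circuit board flat, centred and square on top of it, transformer up; also put the black fan flat in the middle of the yellow pad and stand the blue capacitor upright in the middle of the white pad. Set each part down rather than dropping it, let go of it, and leave the red board, the white fan and the black capacitor where they are.

Things in the scene. Friction and masses are not known exactly. Their poses are not given: they have to be found in the camera images.
- plate_c (a point): Bare aluminium base plate, a slab 80 (x) x 56 (y) x 14 mm, about 160 g, lying flat on the table, with a small hole near each corner and a thin grey square in its middle. This point is its centre, 7 mm above the underside; x along the 80 mm side, z up.
- board_c (a point): Green circuit board 92 (x) x 66 (y) x 3 mm, flat, 150 g. In its middle a yellow transformer, 34 (x) x 28 (y) x 28 mm high (31 overall). Board clear beside the transformer's +y and -y sides out to the edge; parts up to 10 mm high only at the short ends, over 30 mm from the middle. Point: over the middle, 15.5 mm above the underside; z up.
- fan_c (a point): Black square cooling fan, 50 x 50 x 20 mm, solid outside, lying flat, about 60 g. This point is its centre, 10 mm above the underside; x and y square to its sides, z up.
- cap_c (a point): Blue sleeved can capacitor, an upright cylinder 30 mm in diameter and 42 mm tall with a bare metal centre on top, about 40 g. This point is its centre, 21 mm above the underside; z up.
- pad_blue_top (a point): Blue foam pad, 96 x 76 x 3 mm, fixed on the floor of the black tray. Tray: fixed, 335 (x) x 190 (y) mm, rim 16 mm high; its three pads lie in a row along its length, 105 mm apart, in any order, all with one heading. Point: middle of the pad's top, 8 mm above the table; x along the tray's length, z up.
- pad_yellow_top (a point): Yellow foam pad, 96 x 76 x 3 mm, fixed on the floor of the black tray. Tray: fixed, 335 (x) x 190 (y) mm, rim 16 mm high; its three pads lie in a row along its length, 105 mm apart, in any order, all with one heading. Point: middle of the pad's top, 8 mm above the table; x along the tray's length, z up.
- pad_white_top (a point): White foam pad, 96 x 76 x 3 mm, fixed on the floor of the black tray. Tray: fixed, 335 (x) x 190 (y) mm, rim 16 mm high; its three pads lie in a row along its length, 105 mm apart, in any order, all with one heading. Point: middle of the pad's top, 8 mm above the table; x along the tray's length, z up.
- red_board_c (a point): Look-alike, not wanted: red circuit board 92 (x) x 66 (y) x 3 mm, flat, 150 g. In its middle a yellow transformer, 34 (x) x 28 (y) x 28 mm high (31 overall). Board clear beside the transformer's +y and -y sides out to the edge; parts up to 10 mm high only at the short ends, over 30 mm from the middle. Point: over the middle, 15.5 mm above the underside; z up.
- white_fan_c (a point): Look-alike, not wanted: white square cooling fan, 50 x 50 x 20 mm, solid outside, lying flat, about 60 g. This point is its centre, 10 mm above the underside; x and y square to its sides, z up.
- black_cap_c (a point): Look-alike, not wanted: black sleeved can capacitor, an upright cylinder 30 mm in diameter and 42 mm tall with a bare metal centre on top, about 40 g. This point is its centre, 21 mm above the underside; z up.

How it is judged:
By the outcome, as a careful person would: the job done as asked, in the order asked, and still so for the second after the job is handed in, with the robot touching nothing.
It also fails if it takes over 125 s, if anything falls off the work surface, if the arm or the gripper's body presses on something with over 40 N, if the wrist force passes 120 N, or if a joint passes its speed limit or range.

### The arm

A 6-joint arm with a two-finger parallel gripper is mounted at the origin on the work surface. World frame = base frame: x ahead of the robot, y to its left, z up, the work surface at z = 0. Lengths are in m, angles in rad, forces in N, time in s.
With the tool pointing down it reaches from about 0.35 to 0.925 m from the base axis. Payload 6.4 kg.
Tool frame: the origin (TCP) lies at the very end of the fingers, on their centre line; the grasp point (between the pads) lies 19 mm behind it (arm.grip_point_offset is the distance from the TCP to the grasp point, in m); z points along the fingers, y is the direction in which the jaws open and shut (so a half turn about z gives the same grasp; the last joint's range is limited). The gripper opens to 94 mm and grips with 3 to 60 N. Pads are 16 mm wide; open, the fingers measure 119 mm over their backs; the gripper's body (75 mm by 177 mm) begins 78 mm behind the grasp point.
Start: joints at [-1.387, 0.245, 1.558, -0, 1.339, -0.174], TCP at [0.228, -0.609, 0.205] pointing down, gripper open.
Joint ranges: [-3.13, 3.13], [-1.02, 2.26], [0.13, 2.54], [-0.95, 4.09], [0.21, 2.88], [-2.74, 2.74]. Speed limits (rad/s): [2.57, 2.57, 3.14, 3.14, 3.14, 3.14].

### API

Orientations are given as a unit quaternion [w, x, y, z].
In Python, from workcell import arm, cams gives the robot as it stands.
- The arm moves only by the tool drive_tool, never from a script. Its argument "steps" is a list of rows, each an object of numbers: "dx", "dy", "dz": the shift along the tool's x, y, z in m; "ax", "ay", "az": the turn, a rotation vector about the tool's x, y, z in degrees; "claw": the opening, from -1 (shut) to 1 (fully open). A call has 1 to 12 rows; each row is the pose to reach, as a shift and turn from the pose commanded when the call began, along the tool's axes at that moment; what a row does not reach only later rows make up. A row lasts 1/12 s, in which the tool goes at most 41.7 mm and 7.16 degrees, less where a joint would pass 70% of its speed; a pose out of reach is approached as far as the arm can. A call with a gripper value outside its range is refused whole. The fingers move at their own pace and stop on an object; "newtons" is the grip in N (left out, the last holds). Time passes only in rows, so rows that repeat a pose let the fingers close. It gives the time, the measured TCP pose, the force and the opening at its end, in the units of the state.
- arm.get_obs(): the state, without advancing time (a new reading comes with each control period).
- cams.grab_frame(name): name is "scene" or "side" or "wrist"; returns the picture (480x640x3 uint8, blue, green, red); there is no depth.
- cams.camera_params(name): a dict with "fx", "fy", "cx", "cy" (pixels), "rvec" (rotation vector, rad) and "tvec" (3), from world to camera coordinates, as OpenCV has them. Camera axes: x right, y down, z forward; pixel columns grow to the right and rows downward; lengths in m; the calibration is good to about 2 mm. A picture is of the moment at which its call begins: read the wrist's pose just before it. camera_params takes no time and is no camera call; for the wrist camera it gives the pose at the moment of the call.
- arm.job_done(): hands the job in, once; it reports no verdict.
The state is a dict: "time_s": time; "qpos": joint angles; "joint_vel": joint speeds; "joint_efforts": joint torques, N m; "ee_pos": TCP position; "ee_rot": TCP orientation; "contact_force": force on the tool from outside, world axes, zero at the start; "moment": the same for the moment, N m; "finger_gap": finger opening in m.
Only numpy, scipy, OpenCV 4.12 (cv2) and the standard library are available. Lean on these libraries where they do the work, as an engineer would, in place of code of your own. Each camera call takes 0.05 s, during which the arm holds its last target. There are 200 camera calls.

## Working session

There is one attempt and no reset: what is moved stays moved. The work goes in short steps, Python scripts to look and compute and a tool call to move; the robot and the scene stay as the last step left them, time stands still between calls to the robot, and variables do not carry over. Pictures are saved under pics/ and viewed, about 12 in all and at most 16, crops included, and the job is handed in when it is done.

Besides the shell and the picture viewer there is one more tool, called after "Emit:" as name([rows], argument=value, ...), one row to a line, values as JSON. drive_tool: Moves the arm, as the interface text tells. Its arguments: {"type":"object","properties":{"steps":{"type":"array","items":{"type":"object","properties":{"dx":{"type":"number"},"dy":{"type":"number"},"dz":{"type":"number"},"ax":{"type":"number"},"ay":{"type":"number"},"az":{"type":"number"},"claw":{"type":"number"}}}},"newtons":{"type":"number"}},"required":["steps"]}

```bash
ls; mkdir -p pics
python3 - <<'E'
from workcell import arm,cams
import cv2
o=arm.get_obs();print(o)
for n in("scene","side","wrist"):
    p=cams.camera_params(n);print(n,p);cv2.imwrite(f"pics/{n}0.png",cams.grab_frame(n))
E
```

```text
pics
{'time_s': 0.0, 'qpos': array([-1.38713009e+00,  2.45803901e-01,  1.55900359e+00,  2.26719062e-05,
        1.33869843e+00, -1.74121626e-01]), 'joint_vel': array([-0.0012078 ,  0.00154136, -0.00037381, -0.00063438, -0.00125292,
       -0.00101119]), 'joint_efforts': array([-1.66921509e-03, -4.15834808e+01, -3.14605486e+01,  6.84887194e-02,
        3.32620391e-02, -1.63568857e-04]), 'ee_pos': array([ 0.22751905, -0.60824018,  0.20435748]), 'ee_rot': array([-9.56673489e-04,  9.84041125e-01,  1.77938608e-01,  6.46404396e-06]), 'contact_force': array([-0.01813626,  0.22939369, -0.6330832 ]), 'moment': array([0.02514031, 0.06111442, 0.012234  ]), 'finger_gap': 0.0935857445320624}
scene {'fx': 460.19047513327126, 'fy': 460.19047513327126, 'cx': 313.1052012185892, 'cy': 240.9856751540599, 'rvec': array([ 1.14364641,  2.52239148, -0.83224406]), 'tvec': array([ 0.34761065, -0.30147124,  1.18259422])}
side {'fx': 592.5733198169087, 'fy': 592.5733198169087, 'cx': 325.6839889007075, 'cy': 246.78193157625304, 'rvec': array([ 0.51949541, -2.81771525,  0.99614142]), 'tvec': array([0.53165475, 0.19067056, 1.05038058])}
wrist {'fx': 427.4768908849454, 'fy': 427.4768908849454, 'cx': 318.0813849328599, 'cy': 235.23690202614577, 'rvec': array([-2.40474332,  1.66634155,  0.2149547 ]), 'tvec': array([-0.64879572, -0.02631232,  0.39151566])}
```

View pics/scene0.png

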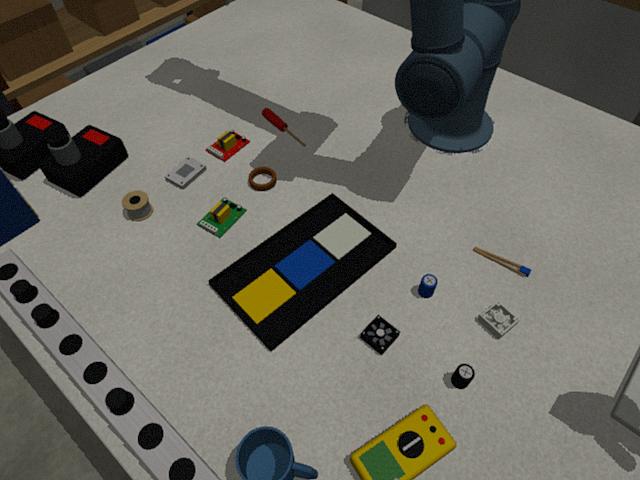

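View pics/side0.png

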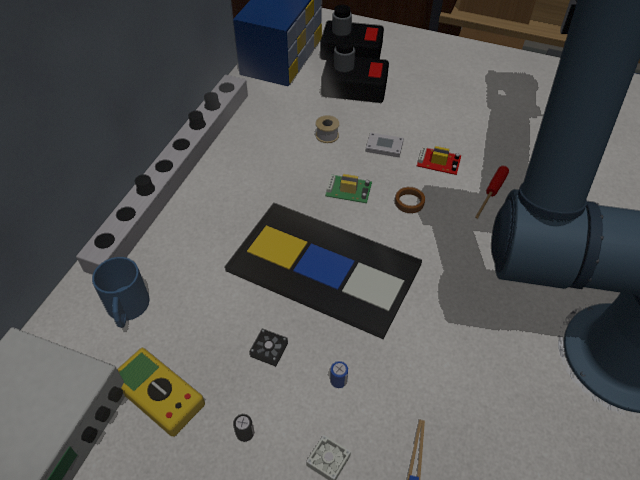

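The scene view shows the plate at (186,172), green board (221,216), black fan (380,334), blue cap (428,286), and pads yellow (264,296), blue (305,264), white (342,235). The side view agrees with this.

```bash
cat > h.py <<'E'
import cv2,numpy as np
from workcell import arm,cams
def cast(p,uv,z):
    uv=np.atleast_2d(np.float64(uv));R=cv2.Rodrigues(p["rvec"])[0];c=-R.T@p["tvec"]
    d=np.c_[(uv[:,0]-p["cx"])/p["fx"],(uv[:,1]-p["cy"])/p["fy"],np.ones(len(uv))]@R
    return (c+d*((z-c[2])/d[:,2])[:,None])[:,:2]
def blobs(img,lo,hi,amin=150):
    m=cv2.inRange(cv2.cvtColor(img,cv2.COLOR_BGR2HSV),np.array(lo),np.array(hi))
    m=cv2.morphologyEx(m,cv2.MORPH_OPEN,np.ones((3,3)))
    return [c for c in cv2.findContours(m,cv2.RETR_EXTERNAL,cv2.CHAIN_APPROX_NONE)[0] if cv2.contourArea(c)>amin]
def rect(p,c,z):
    """contour cast on plane z: centre, long side, short side (mm), heading of the long side (deg)"""
    r=cv2.boxPoints(cv2.minAreaRect(np.float32(cast(p,c.reshape(-1,2),z)*1000)))
    a,b=r[1]-r[0],r[2]-r[1]
    if np.hypot(*a)<np.hypot(*b):a,b=b,a
    return np.round(r.mean(0),1),np.hypot(*a).round(1),np.hypot(*b).round(1),round(np.degrees(np.arctan2(a[1],a[0]))%180,1)
def tool():
    o=arm.get_obs();w,x,y,z=o["ee_rot"]
    from scipy.spatial.transform import Rotation as Ro
    return o,Ro.from_quat([x,y,z,w]).as_matrix()
E
python3 - <<'E'
from h import *
S={"plate":((186,172),(385,144),.014),"board":((221,218),(349,188),.003),"fan":((380,334),(269,347),.02),"cap":((429,279),(339,367),.042),"red":((228,145),(439,160),.01)
,"wfan":((499,319),(328,458),.02),"bcap":((463,370),(243,421),.042),"ring":((263,178),(410,199),.01),"spool":((137,205),(327,128),.02)}
for k,(a,b,z) in S.items(): print(k,*[cast(cams.camera_params(n),u,z).round(3) for n,u in(("scene",a),("side",b))])
C={"yellow":((20,100,80),(35,255,255)),"blue":((105,120,60),(125,255,255)),"white":((0,0,150),(180,60,255))}
for n in("scene","side"):
    p=cams.camera_params(n);i=cv2.imread(f"pics/{n}0.png")
    for k,(lo,hi) in C.items():
        for c in blobs(i,lo,hi):
            r=rect(p,c,.008)
            if 80<r[1]<115 and 60<r[2]<95:print(n,k,r)
o,R=tool();print(R.round(3))
p=cams.camera_params("wrist");Rc=cv2.Rodrigues(p["rvec"])[0];print("cam in tool",(R.T@(-Rc.T@p["tvec"]-o["ee_pos"])).round(3),(Rc@R).round(3))
E
```

```text
plate [[ 0.561 -0.362]] [[ 0.558 -0.361]]
board [[ 0.595 -0.205]] [[ 0.592 -0.207]]
fan [[0.596 0.22 ]] [[0.59  0.223]]
cap [[0.456 0.227]] [[0.46  0.226]]
red [[ 0.432 -0.36 ]] [[ 0.429 -0.359]]
wfan [[0.43  0.364]] [[0.427 0.366]]
bcap [[0.567 0.365]] [[0.568 0.367]]
ring [[ 0.455 -0.216]] [[ 0.457 -0.217]]
spool [[ 0.698 -0.359]] [[ 0.7   -0.359]]
scene yellow (array([670.5,   1.7], dtype=float32), np.float32(97.1), np.float32(77.7), np.float32(174.0))
scene blue (array([566.2,  12.7], dtype=float32), np.float32(97.3), np.float32(77.5), np.float32(173.9))
side yellow (array([671.5,   3.4], dtype=float32), np.float32(96.8), np.float32(77.5), np.float32(174.1))
side blue (array([567.3,  14.2], dtype=float32), np.float32(96.7), np.float32(77.7), np.float32(174.2))
[[ 0.937  0.35  -0.   ]
 [ 0.35  -0.937  0.001]
 [ 0.    -0.001 -1.   ]]
cam in tool [ 0.074 -0.    -0.18 ] [[ 0.001  1.    -0.   ]
 [-0.968  0.001 -0.252]
 [-0.252  0.     0.968]]
```

Emit:
drive_tool([
  {"dx":0.39,"dy":-0.115},
  {"dx":0.39,"dy":-0.115},
  {"dx":0.39,"dy":-0.115},
  {"dx":0.39,"dy":-0.115},
  {"dx":0.39,"dy":-0.115},
  {"dx":0.39,"dy":-0.115},
  {"dx":0.39,"dy":-0.115},
  {"dx":0.39,"dy":-0.115},
  {"dx":0.39,"dy":-0.115},
  {"dx":0.39,"dy":-0.115},
  {"dx":0.39,"dy":-0.115},
  {"dx":0.39,"dy":-0.115},
])

```text
validation failed for argument at $.st...
```

Run:
```python
from h import *
o,R=tool();print(o["time_s"],o["ee_pos"],R.round(3)[:2],np.abs(o["joint_vel"]).max(),o["qpos"].round(2))
p=cams.camera_params("wrist");i=cams.grab_frame("wrist");cv2.imwrite("pics/w1.png",i);np.savez("pics/w1.npz",**p)
g=blobs(i,(40,80,30),(85,255,255))
for c in g:print("green",rect(p,c,.003))
```

```text
0.15 [ 0.22754327 -0.6083722   0.20460158] [[ 0.937  0.35  -0.   ]
 [ 0.35  -0.937  0.001]] 0.003565274342414092 [-1.39  0.25  1.56 -0.    1.34 -0.17]
```

View pics/w1.png

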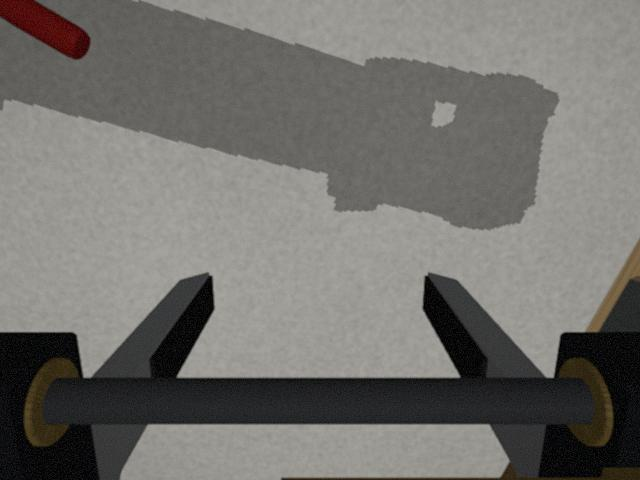

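The arm hasn't moved. The view shows only table and fingers, with the tips at about (210,275) and (428,275). I'll retry with every field filled in.

Emit:
drive_tool([
  {"dx":0.39,"dy":-0.115,"dz":0.0,"ax":0.0,"ay":0.0,"az":0.0,"claw":1.0},
])

```text
time_s: 0.28
ee_pos: [0.257, -0.5866, 0.2051]
ee_rot: [0.0, 0.985, 0.175, -0.001]
contact_force: [0.9, 0.2, 0.7]
finger_gap: 0.0941
```

Emit:
drive_tool([
  {"dx":0.34,"dy":-0.104,"dz":0,"ax":0,"ay":0,"az":0,"claw":1},
  {"dx":0.34,"dy":-0.104,"dz":0,"ax":0,"ay":0,"az":0,"claw":1},
  {"dx":0.34,"dy":-0.104,"dz":0,"ax":0,"ay":0,"az":0,"claw":1},
  {"dx":0.34,"dy":-0.104,"dz":0,"ax":0,"ay":0,"az":0,"claw":1},
  {"dx":0.34,"dy":-0.104,"dz":0,"ax":0,"ay":0,"az":0,"claw":1},
  {"dx":0.34,"dy":-0.104,"dz":0,"ax":0,"ay":0,"az":0,"claw":1},
  {"dx":0.34,"dy":-0.104,"dz":0,"ax":0,"ay":0,"az":0,"claw":1},
  {"dx":0.34,"dy":-0.104,"dz":0,"ax":0,"ay":0,"az":0,"claw":1},
  {"dx":0.34,"dy":-0.104,"dz":0,"ax":0,"ay":0,"az":0,"claw":1},
  {"dx":0.34,"dy":-0.104,"dz":0,"ax":0,"ay":0,"az":0,"claw":1},
  {"dx":0.34,"dy":-0.104,"dz":0,"ax":0,"ay":0,"az":0,"claw":1},
])

```text
time_s: 1.2
ee_pos: [0.5434, -0.3665, 0.2051]
ee_rot: [-0.0, 0.984, 0.179, -0.0]
contact_force: [-0.7, -0.7, -0.5]
finger_gap: 0.0942
```

Run:
```python
from h import *
o,R=tool();print(o["time_s"],o["ee_pos"],R.round(3)[:2],np.abs(o["joint_vel"]).max(),o["qpos"].round(2))
p=cams.camera_params("wrist");i=cams.grab_frame("wrist");cv2.imwrite("pics/w1.png",i);np.savez("pics/w1.npz",**p)
g=blobs(i,(40,80,30),(85,255,255))
for c in g:print("green",rect(p,c,.003))
```

```text
1.2 [ 0.54341631 -0.36651878  0.20505691] [[ 0.936  0.352 -0.001]
 [ 0.352 -0.936  0.   ]] 0.04327676608944903 [-0.77  0.26  1.54 -0.    1.34  0.45]
green (array([ 593.6, -209.6], dtype=float32), np.float32(91.3), np.float32(66.0), np.float32(8.2))
```

View pics/w1.png

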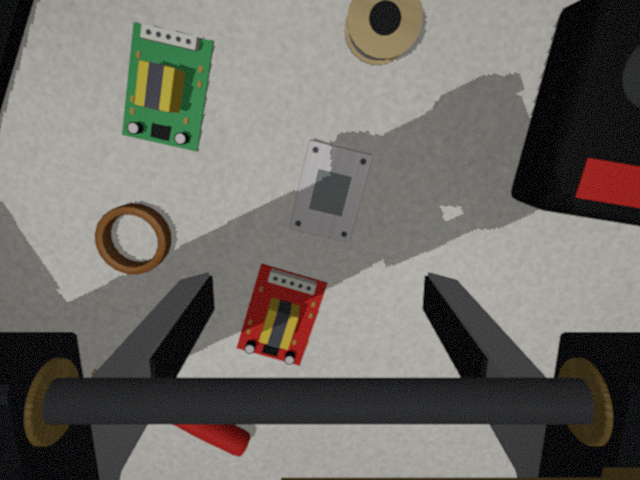

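The wrist view shows the plate with corners at about (314,140), (372,154), (349,240) and (290,226). The green board is at (168,88) and the red board at (283,315).

Run:
```python
from h import *
p=dict(np.load("pics/w1.npz"));i=cv2.imread("pics/w1.png")
print("hand",rect(p,np.array([(314,140),(372,154),(349,240),(290,226)]),.014))
print("holes",rect(p,np.array([(315,150),(363,161),(344,234),(298,223)]),.014))
o,R=tool();h=np.degrees(np.arctan2(R[1,0],R[0,0]));print(h,o["ee_pos"])
```

```text
hand (array([ 562.7, -370. ], dtype=float32), np.float32(78.4), np.float32(54.4), np.float32(7.2))
holes (array([ 561.1, -370.4], dtype=float32), np.float32(66.5), np.float32(42.3), np.float32(7.4))
20.52671678618378 [ 0.54262794 -0.36741496  0.20512053]
```

Emit:
drive_tool([
  {"dx":0.017,"dy":0.007,"dz":0.04,"ax":0,"ay":0,"az":6.6,"claw":1},
  {"dx":0.017,"dy":0.007,"dz":0.08,"ax":0,"ay":0,"az":13.2,"claw":1},
  {"dx":0.017,"dy":0.007,"dz":0.085,"ax":0,"ay":0,"az":13.2,"claw":1},
  {"dx":0.017,"dy":0.007,"dz":0.085,"ax":0,"ay":0,"az":13.2,"claw":1},
  {"dx":0.017,"dy":0.007,"dz":0.085,"ax":0,"ay":0,"az":13.2,"claw":1},
  {"dx":0.017,"dy":0.007,"dz":0.085,"ax":0,"ay":0,"az":13.2,"claw":1},
])

```text
time_s: 1.75
ee_pos: [0.562, -0.3698, 0.1237]
ee_rot: [0.002, 0.998, 0.064, 0.002]
contact_force: [1.0, 0.6, 0.8]
finger_gap: 0.0938
```

Run:
```python
from h import *
o,R=tool();print(o["time_s"],o["ee_pos"],np.degrees(np.arctan2(R[1,0],R[0,0])),np.abs(o["joint_vel"]).max())
p=cams.camera_params("wrist");i=cams.grab_frame("wrist");cv2.imwrite("pics/w2.png",i);np.savez("pics/w2.npz",**p)
```

```text
1.75 [ 0.56200131 -0.36977299  0.12365888] 7.324140249260384 0.008539825445202438
```

View pics/w2.png

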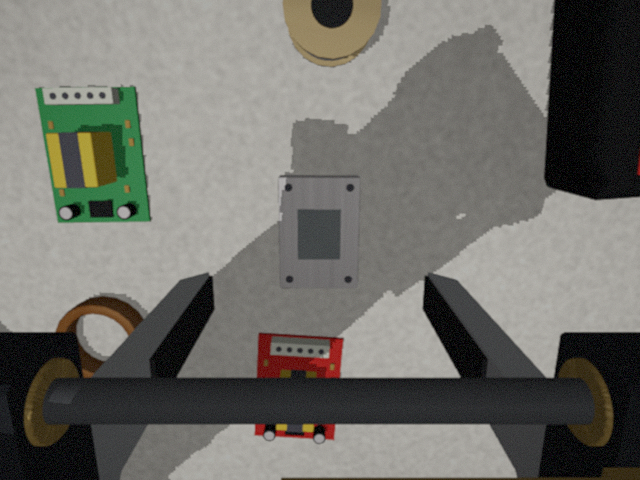

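Plate corners are now at about (279,177), (360,177), (358,289) and (279,288). Sideways it is centred between the fingers.

Run:
```python
from h import *
p=dict(np.load("pics/w2.npz"));i=cv2.imread("pics/w2.png")
print("hand",rect(p,np.array([(279,177),(360,177),(358,289),(279,288)]),.014))
print("holes",rect(p,np.array([(289,188),(350,187),(348,279),(290,279)]),.014))
for c in blobs(i,(40,80,30),(85,255,255)): print("green",rect(p,c,.003))
o,R=tool();print(o["ee_pos"],R.round(4))
print("tcp->img",cv2.projectPoints(np.array([[o["ee_pos"][0],o["ee_pos"][1],.014]]),p["rvec"],p["tvec"],np.array([[p["fx"],0,p["cx"]],[0,p["fy"],p["cy"]],[0,0,1]]),None)[0])
```

```text
hand (array([ 561.1, -370.8], dtype=float32), np.float32(80.9), np.float32(57.2), np.float32(6.5))
holes (array([ 561.2, -370.6], dtype=float32), np.float32(66.5), np.float32(41.7), np.float32(7.2))
green (array([ 593.5, -209.7], dtype=float32), np.float32(91.4), np.float32(66.5), np.float32(8.2))
[ 0.56224605 -0.3696893   0.12388962] [[ 0.9918  0.1274  0.0037]
 [ 0.1274 -0.9918 -0.0035]
 [ 0.0032  0.0039 -1.    ]]
tcp->img [[[318.10372523 232.6338445 ]]]
```

Emit:
drive_tool([
  {"dx":-0.001,"dy":0.001,"dz":0.04,"ax":0,"ay":0,"az":0.3,"claw":1},
  {"dx":-0.001,"dy":0.001,"dz":0.08,"ax":0,"ay":0,"az":0.3,"claw":1},
  {"dx":-0.001,"dy":0.001,"dz":0.105,"ax":0,"ay":0,"az":0.3,"claw":1},
  {"dx":-0.001,"dy":0.001,"dz":0.11,"ax":0,"ay":0,"az":0.3,"claw":1},
  {"dx":-0.001,"dy":0.001,"dz":0.11,"ax":0,"ay":0,"az":0.3,"claw":1},
  {"dx":-0.001,"dy":0.001,"dz":0.11,"ax":0,"ay":0,"az":0.3,"claw":1},
])

```text
time_s: 2.3
ee_pos: [0.562, -0.3705, 0.0133]
ee_rot: [0.002, 0.998, 0.061, 0.001]
contact_force: [0.1, 0.4, 1.3]
finger_gap: 0.0938
```

Emit:
drive_tool([
  {"dx":0,"dy":0,"dz":0.005,"ax":0,"ay":0,"az":0,"claw":1},
  {"dx":0,"dy":0,"dz":0.01,"ax":0,"ay":0,"az":0,"claw":1},
  {"dx":0,"dy":0,"dz":0.0105,"ax":0,"ay":0,"az":0,"claw":1},
  {"dx":0,"dy":0,"dz":0.0105,"ax":0,"ay":0,"az":0,"claw":-1},
  {"dx":0,"dy":0,"dz":0.0105,"ax":0,"ay":0,"az":0,"claw":-1},
  {"dx":0,"dy":0,"dz":0.0105,"ax":0,"ay":0,"az":0,"claw":-1},
  {"dx":0,"dy":0,"dz":0.0105,"ax":0,"ay":0,"az":0,"claw":-1},
  {"dx":0,"dy":0,"dz":0.0105,"ax":0,"ay":0,"az":0,"claw":-1},
], newtons=25)

```text
time_s: 2.97
ee_pos: [0.5607, -0.3691, 0.0003]
ee_rot: [0.0, 0.998, 0.061, 0.0]
contact_force: [0.7, 0.9, 2.3]
finger_gap: 0.0643
```

Emit:
drive_tool([
  {"dx":0,"dy":0,"dz":-0.002,"ax":0,"ay":0,"az":0,"claw":-1},
  {"dx":0,"dy":0,"dz":-0.002,"ax":0,"ay":0,"az":0,"claw":-1},
  {"dx":0,"dy":0,"dz":-0.002,"ax":0,"ay":0,"az":0,"claw":-1},
  {"dx":0,"dy":0,"dz":-0.002,"ax":0,"ay":0,"az":0,"claw":-1},
], newtons=25)

```text
time_s: 3.3
ee_pos: [0.5606, -0.3692, 0.0021]
ee_rot: [0.0, 0.998, 0.061, 0.0]
contact_force: [-0.4, -0.9, 1.0]
finger_gap: 0.0558
```

Emit:
drive_tool([
  {"dx":0,"dy":0,"dz":-0.03,"ax":0,"ay":0,"az":0,"claw":-1},
  {"dx":0,"dy":0,"dz":-0.07,"ax":0,"ay":0,"az":0,"claw":-1},
  {"dx":0,"dy":-0.02,"dz":-0.11,"ax":0,"ay":0,"az":3,"claw":-1},
  {"dx":0.0,"dy":-0.05,"dz":-0.14,"ax":0,"ay":0,"az":9,"claw":-1},
  {"dx":0.01,"dy":-0.08,"dz":-0.165,"ax":0,"ay":0,"az":13,"claw":-1},
  {"dx":0.01,"dy":-0.12,"dz":-0.175,"ax":0,"ay":0,"az":13,"claw":-1},
  {"dx":0.02,"dy":-0.16,"dz":-0.185,"ax":0,"ay":0,"az":13,"claw":-1},
  {"dx":0.02,"dy":-0.2,"dz":-0.195,"ax":0,"ay":0,"az":13,"claw":-1},
  {"dx":0.02,"dy":-0.23,"dz":-0.2,"ax":0,"ay":0,"az":13,"claw":-1},
  {"dx":0.02,"dy":-0.24,"dz":-0.2,"ax":0,"ay":0,"az":13,"claw":-1},
  {"dx":0.02,"dy":-0.24,"dz":-0.2,"ax":0,"ay":0,"az":13,"claw":-1},
  {"dx":0.02,"dy":-0.24,"dz":-0.2,"ax":0,"ay":0,"az":13,"claw":-1},
])

```text
time_s: 4.3
ee_pos: [0.5508, -0.1286, 0.2013]
ee_rot: [0.0, 0.999, -0.052, -0.0]
contact_force: [-0.5, -0.0, -1.4]
finger_gap: 0.0555
```

```bash
cat > look.py <<'E'
import sys
from h import *
o,R=tool();print(o["time_s"],"tcp",o["ee_pos"].round(4),"hd",np.degrees(np.arctan2(R[1,0],R[0,0])).round(2),"tilt",R[:2,2].round(4),"v",np.abs(o["joint_vel"]).max().round(4),"gap",o["finger_gap"],"q6",o["qpos"][5])
p=cams.camera_params("wrist");i=cams.grab_frame("wrist");n=sys.argv[1];cv2.imwrite(f"pics/{n}.png",i);np.savez(f"pics/{n}.npz",**p)
for k,lo,hi,z in(("green",(40,80,30),(85,255,255),.003),("yellow",(20,100,80),(35,255,255),.008),("blue",(105,120,60),(125,255,255),.008)):
    for c in blobs(i,lo,hi,2000):
        x,y,w,h=cv2.boundingRect(c);print(k,rect(p,c,z),"box",(x,y,w,h))
E
python3 look.py w3
```

```text
4.3 tcp [ 0.5508 -0.1286  0.2013] hd -5.96 tilt [-0.0008 -0.0003] v 0.0294 gap 0.0555291961615183 q6 1.2456400676660984
green (array([ 593.6, -209.6], dtype=float32), np.float32(91.0), np.float32(65.2), np.float32(8.1)) box (359, 88, 93, 120)
yellow (array([671.8,   1.1], dtype=float32), np.float32(97.3), np.float32(78.5), np.float32(174.1)) box (93, 17, 106, 126)
blue (array([567.5,  11.9], dtype=float32), np.float32(97.2), np.float32(78.7), np.float32(174.1)) box (109, 151, 98, 109)
```

View pics/w3.png

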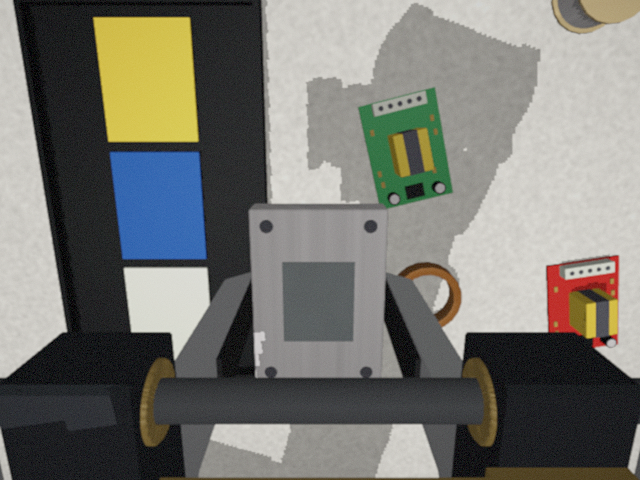

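The wrist view shows the plate held square, with holes at about (266,226), (371,226), (366,372) and (271,372). The blue pad is at (567.5,11.9) mm, the yellow at (671.8,1.1), and both head -5.9°.

Run:
```python
from h import *
p=dict(np.load("pics/w3.npz"))
for q in ([(266,226),(371,226),(366,372),(271,372)],[(282,262),(355,262),(355,341),(282,341)]):
    r=rect(p,np.array(q),.2133);print(r)
o,R=tool();c=r[0]/1000;print(o["ee_pos"],"plate in tool",(R[:,:2].T@np.r_[c-o["ee_pos"][:2],0]).round(4))
print("shift",(R.T@np.r_[[.5675,.0119]-c,0]).round(4))
```

```text
(array([ 551.1, -128.2], dtype=float32), np.float32(66.5), np.float32(42.4), np.float32(174.1))
(array([ 551. , -128.2], dtype=float32), np.float32(36.0), np.float32(31.7), np.float32(174.1))
[ 0.55087923 -0.12930798  0.20125087] plate in tool [ 0.     -0.0011]
shift [ 0.0017 -0.1411 -0.    ]
```

Emit:
drive_tool([
  {"dx":0.002,"dy":-0.04,"dz":0,"ax":0,"ay":0,"az":0,"claw":-1},
  {"dx":0.002,"dy":-0.08,"dz":0,"ax":0,"ay":0,"az":0,"claw":-1},
  {"dx":0.002,"dy":-0.12,"dz":0.01,"ax":0,"ay":0,"az":0,"claw":-1},
  {"dx":0.002,"dy":-0.142,"dz":0.04,"ax":0,"ay":0,"az":0,"claw":-1},
  {"dx":0.002,"dy":-0.142,"dz":0.08,"ax":0,"ay":0,"az":0,"claw":-1},
  {"dx":0.002,"dy":-0.142,"dz":0.12,"ax":0,"ay":0,"az":0,"claw":-1},
  {"dx":0.002,"dy":-0.142,"dz":0.15,"ax":0,"ay":0,"az":0,"claw":-1},
  {"dx":0.002,"dy":-0.142,"dz":0.17,"ax":0,"ay":0,"az":0,"claw":-1},
  {"dx":0.002,"dy":-0.142,"dz":0.18,"ax":0,"ay":0,"az":0,"claw":-1},
  {"dx":0.002,"dy":-0.142,"dz":0.18,"ax":0,"ay":0,"az":0,"claw":-1},
  {"dx":0.002,"dy":-0.142,"dz":0.18,"ax":0,"ay":0,"az":0,"claw":-1},
])

```text
time_s: 5.27
ee_pos: [0.5686, 0.0115, 0.0222]
ee_rot: [0.0, 0.999, -0.053, 0.0]
contact_force: [-0.0, 1.0, -2.4]
finger_gap: 0.0557
```

```bash
python3 look.py w4
```

```text
5.2667 tcp [0.5686 0.0115 0.0222] hd -6.08 tilt [ 0.0002 -0.0001] v 0.0358 gap 0.05570464424732335 q6 1.498024468405771
yellow (array([657.4,   2.4], dtype=float32), np.float32(77.4), np.float32(66.7), np.float32(84.0)) box (225, 0, 188, 165)
blue (array([593.9,   8.9], dtype=float32), np.float32(77.0), np.float32(43.8), np.float32(84.0)) box (235, 183, 169, 92)
```

Emit:
drive_tool([
  {"dx":-0.0005,"dy":0,"dz":0.004,"ax":0,"ay":0,"az":0,"claw":-1},
  {"dx":-0.0005,"dy":0,"dz":0.008,"ax":0,"ay":0,"az":0,"claw":-1},
  {"dx":-0.0005,"dy":0,"dz":0.01,"ax":0,"ay":0,"az":0,"claw":-1},
  {"dx":-0.0005,"dy":0,"dz":0.0115,"ax":0,"ay":0,"az":0,"claw":-1},
  {"dx":-0.0005,"dy":0,"dz":0.0115,"ax":0,"ay":0,"az":0,"claw":-1},
])

```text
time_s: 5.73
ee_pos: [0.5672, 0.0128, 0.0103]
ee_rot: [-0.0, 0.999, -0.052, -0.0]
contact_force: [-0.7, -0.3, -1.1]
finger_gap: 0.0561
```

Emit:
drive_tool([
  {"dx":0,"dy":0,"dz":0.0005,"ax":0,"ay":0,"az":0,"claw":-1},
  {"dx":0,"dy":0,"dz":0.001,"ax":0,"ay":0,"az":0,"claw":-1},
  {"dx":0,"dy":0,"dz":0.001,"ax":0,"ay":0,"az":0,"claw":-1},
])

```text
time_s: 5.98
ee_pos: [0.5676, 0.0127, 0.0101]
ee_rot: [-0.0, 0.999, -0.052, -0.0]
contact_force: [-3.2, 0.2, 3.7]
finger_gap: 0.0555
```

Emit:
drive_tool([
  {"dx":0,"dy":0,"dz":0,"ax":0,"ay":0,"az":0,"claw":1},
  {"dx":0,"dy":0,"dz":0,"ax":0,"ay":0,"az":0,"claw":1},
  {"dx":0,"dy":0,"dz":0,"ax":0,"ay":0,"az":0,"claw":1},
  {"dx":0,"dy":0,"dz":-0.01,"ax":0,"ay":0,"az":0,"claw":1},
  {"dx":0,"dy":0,"dz":-0.03,"ax":0,"ay":0,"az":0,"claw":1},
  {"dx":0,"dy":0,"dz":-0.07,"ax":0,"ay":0,"az":0,"claw":1},
  {"dx":0,"dy":0,"dz":-0.11,"ax":0,"ay":0,"az":0,"claw":1},
  {"dx":0,"dy":0,"dz":-0.11,"ax":0,"ay":0,"az":0,"claw":1},
  {"dx":0,"dy":0,"dz":-0.11,"ax":0,"ay":0,"az":0,"claw":1},
  {"dx":0,"dy":0,"dz":-0.11,"ax":0,"ay":0,"az":0,"claw":1},
])

```text
time_s: 6.82
ee_pos: [0.5673, 0.0127, 0.1196]
ee_rot: [0.0, 0.999, -0.052, 0.0]
contact_force: [-1.0, -0.9, -0.6]
finger_gap: 0.0936
```

```bash
python3 look.py w5
```

```text
6.8167 tcp [0.5673 0.0127 0.1196] hd -6.0 tilt [ 0.0003 -0.0001] v 0.031 gap 0.09361416169428566 q6 1.4981229706219126
green (array([ 591.6, -194.5], dtype=float32), np.float32(91.5), np.float32(36.6), np.float32(8.0)) box (583, 101, 57, 133)
yellow (array([668.9,   1.2], dtype=float32), np.float32(90.3), np.float32(77.8), np.float32(174.0)) box (258, 0, 126, 150)
blue (array([567.5,  11.6], dtype=float32), np.float32(97.7), np.float32(77.6), np.float32(174.1)) box (264, 161, 114, 136)
```

View pics/w5.png

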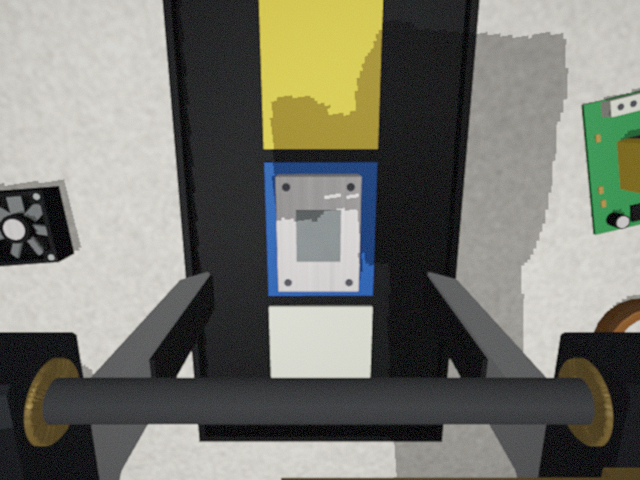

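The plate lies square on the blue pad, with holes at about (286,188), (350,187), (349,283) and (288,283). Next I move to the green board.

Emit:
drive_tool([
  {"dx":0.01,"dy":0.04,"dz":0,"ax":0,"ay":0,"az":-4,"claw":1},
  {"dx":0.02,"dy":0.08,"dz":0,"ax":0,"ay":0,"az":-8,"claw":1},
  {"dx":0.03,"dy":0.12,"dz":0,"ax":0,"ay":0,"az":-12,"claw":1},
  {"dx":0.04,"dy":0.16,"dz":0,"ax":0,"ay":0,"az":-14,"claw":1},
  {"dx":0.049,"dy":0.2,"dz":0,"ax":0,"ay":0,"az":-14,"claw":1},
  {"dx":0.049,"dy":0.218,"dz":0,"ax":0,"ay":0,"az":-14,"claw":1},
  {"dx":0.049,"dy":0.218,"dz":0,"ax":0,"ay":0,"az":-14,"claw":1},
  {"dx":0.049,"dy":0.218,"dz":0,"ax":0,"ay":0,"az":-14,"claw":1},
])

```text
time_s: 7.53
ee_pos: [0.5922, -0.2093, 0.1173]
ee_rot: [-0.001, 0.998, 0.069, -0.001]
contact_force: [0.8, 0.7, -0.2]
finger_gap: 0.0944
```

```bash
python3 look.py w6
python3 - <<'E'
from h import *
p=dict(np.load("pics/w5.npz"))
for q in ([(286,188),(350,187),(349,283),(288,283)],[(276,176),(361,174),(358,291),(279,291)]):print("plate",rect(p,np.array(q),.022))
p=dict(np.load("pics/w6.npz"));i=cv2.imread("pics/w6.png")
for c in blobs(i,(18,80,40),(35,255,255),300):print("yel",rect(p,c,.031),cv2.boundingRect(c))
E
```

```text
7.5333 tcp [ 0.5922 -0.2093  0.1173] hd 7.89 tilt [-0.0031  0.0022] v 0.0417 gap 0.09437100132252729 q6 0.9127397763310735
green (array([ 593.4, -209.6], dtype=float32), np.float32(91.3), np.float32(65.2), np.float32(8.1)) box (272, 164, 96, 126)
yellow (array([670. , -14.9], dtype=float32), np.float32(97.2), np.float32(46.3), np.float32(174.7)) box (0, 0, 78, 157)
blue (array([565.3,  -6.7], dtype=float32), np.float32(98.0), np.float32(40.9), np.float32(174.6)) box (0, 155, 62, 144)
plate (array([567.4,  13.2], dtype=float32), np.float32(66.6), np.float32(42.2), np.float32(174.5))
plate (array([568.8,  12.8], dtype=float32), np.float32(81.0), np.float32(55.0), np.float32(174.1))
yel (array([ 443.6, -458.3], dtype=float32), np.float32(30.9), np.float32(10.0), np.float32(98.1)) (598, 468, 42, 12)
yel (array([ 444.5, -352.5], dtype=float32), np.float32(46.0), np.float32(22.1), np.float32(17.9)) (468, 431, 32, 49)
yel (array([ 499.3, -416.8], dtype=float32), np.float32(78.4), np.float32(32.6), np.float32(26.2)) (558, 358, 56, 88)
yel (array([445.3, -33.3], dtype=float32), np.float32(79.3), np.float32(33.1), np.float32(170.2)) (23, 358, 56, 89)
yel (array([ 597.2, -218.9], dtype=float32), np.float32(38.7), np.float32(7.9), np.float32(8.3)) (329, 206, 13, 59)
yel (array([ 594.5, -199.5], dtype=float32), np.float32(38.7), np.float32(8.3), np.float32(7.7)) (298, 206, 14, 59)
yel (array([ 700.3, -360. ], dtype=float32), np.float32(55.8), np.float32(50.3), np.float32(18.7)) (553, 50, 87, 99)
yel (array([669.6, -29.9], dtype=float32), np.float32(90.1), np.float32(43.4), np.float32(174.6)) (0, 0, 79, 158)
```

View pics/w6.png

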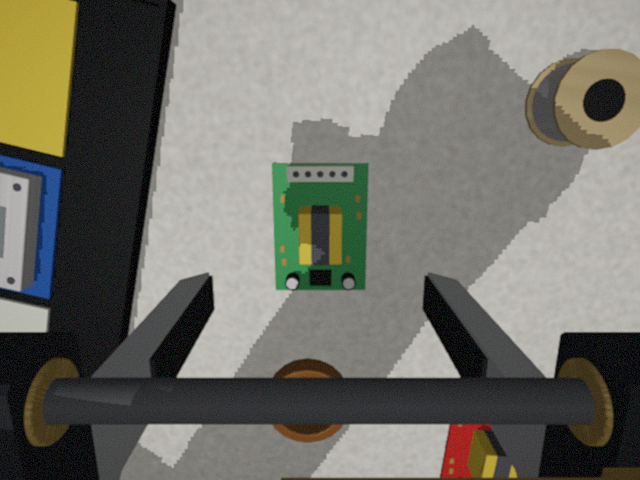

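The board is at image (320,227), centred between the fingers and aligned.

Emit:
drive_tool([
  {"dx":0.001,"dy":0,"dz":0.04,"ax":0,"ay":0,"az":0,"claw":1},
  {"dx":0.001,"dy":0,"dz":0.075,"ax":0,"ay":0,"az":0,"claw":1},
  {"dx":0.001,"dy":0,"dz":0.095,"ax":0,"ay":0,"az":0,"claw":1},
  {"dx":0.001,"dy":0,"dz":0.105,"ax":0,"ay":0,"az":0,"claw":1},
  {"dx":0.001,"dy":0,"dz":0.105,"ax":0,"ay":0,"az":0,"claw":1},
  {"dx":0.001,"dy":0,"dz":0.105,"ax":0,"ay":0,"az":0,"claw":1},
  {"dx":0.001,"dy":0,"dz":0.105,"ax":0,"ay":0,"az":0,"claw":1},
])

```text
time_s: 8.17
ee_pos: [0.5958, -0.2092, 0.0164]
ee_rot: [0.001, 0.998, 0.07, 0.001]
contact_force: [0.6, -0.3, 0.7]
finger_gap: 0.0944
```

```bash
cat > pose.py <<'E'
from h import *
for k in range(4):
    o,R=tool();print(o["ee_pos"].round(4),np.degrees(np.arctan2(R[1,0],R[0,0])).round(2),R[:2,2].round(4),o["contact_force"].round(1));cams.grab_frame("side")
E
python3 pose.py
```

```text
[ 0.5958 -0.2092  0.0164] 8.05 [ 0.0028 -0.0015] [ 0.6 -0.3  0.7]
[ 0.596  -0.2095  0.0167] 8.03 [ 0.0033 -0.0019] [-0.5  0.1  0.7]
[ 0.5959 -0.2096  0.0166] 8.02 [ 0.0032 -0.0018] [-0.3 -0.6  0.4]
[ 0.5956 -0.2096  0.0164] 8.01 [ 0.0028 -0.0016] [0.  0.5 0.1]
```

Emit:
drive_tool([
  {"dx":-0.002,"dy":0,"dz":0.005,"ax":0,"ay":0,"az":0,"claw":1},
  {"dx":-0.002,"dy":0,"dz":0.0095,"ax":0,"ay":0,"az":0,"claw":1},
  {"dx":-0.002,"dy":0,"dz":0.0095,"ax":0,"ay":0,"az":0,"claw":1},
  {"dx":-0.002,"dy":0,"dz":0.0095,"ax":0,"ay":0,"az":0,"claw":1},
], newtons=20)

```text
time_s: 8.7
ee_pos: [0.5919, -0.2092, 0.0043]
ee_rot: [-0.0, 0.998, 0.07, -0.001]
contact_force: [0.6, 0.6, 0.2]
finger_gap: 0.0939
```

```bash
python3 pose.py
```

```text
[ 0.5919 -0.2092  0.0043] 7.99 [-0.0011  0.0007] [0.6 0.6 0.2]
[ 0.5921 -0.2093  0.0046] 7.99 [-0.0005  0.0003] [-0.2  0.3  0.4]
[ 0.5923 -0.2094  0.0048] 8.0 [-0.0003  0.0001] [ 0.3 -0.5 -0.5]
[ 0.5924 -0.2094  0.005 ] 8.0 [0. 0.] [-0.2  0.6 -0.9]
```

Emit:
drive_tool([
  {"dx":0.001,"dy":0,"dz":-0.0015,"ax":0,"ay":0,"az":0,"claw":1},
  {"dx":0.001,"dy":0,"dz":-0.0015,"ax":0,"ay":0,"az":0,"claw":-1},
  {"dx":0.001,"dy":0,"dz":-0.0015,"ax":0,"ay":0,"az":0,"claw":-1},
  {"dx":0.001,"dy":0,"dz":-0.0015,"ax":0,"ay":0,"az":0,"claw":-1},
  {"dx":0.001,"dy":0,"dz":-0.0015,"ax":0,"ay":0,"az":0,"claw":-1},
  {"dx":0.001,"dy":0,"dz":-0.0015,"ax":0,"ay":0,"az":0,"claw":-1},
  {"dx":0.001,"dy":0,"dz":-0.0015,"ax":0,"ay":0,"az":0,"claw":-1},
  {"dx":0.001,"dy":0,"dz":-0.0015,"ax":0,"ay":0,"az":0,"claw":-1},
  {"dx":0.001,"dy":0,"dz":-0.0015,"ax":0,"ay":0,"az":0,"claw":-1},
  {"dx":0.001,"dy":0,"dz":-0.0015,"ax":0,"ay":0,"az":0,"claw":-1},
  {"dx":0.001,"dy":0,"dz":-0.0015,"ax":0,"ay":0,"az":0,"claw":-1},
  {"dx":0.001,"dy":0,"dz":-0.0015,"ax":0,"ay":0,"az":0,"claw":-1},
], newtons=20)

```text
time_s: 9.9
ee_pos: [0.5934, -0.2093, 0.0065]
ee_rot: [0.0, 0.998, 0.07, 0.0]
contact_force: [-1.1, 0.3, 0.2]
finger_gap: 0.0278
```

Emit:
drive_tool([
  {"dx":0,"dy":0,"dz":0,"ax":0,"ay":0,"az":0,"claw":-1},
  {"dx":0,"dy":0,"dz":0,"ax":0,"ay":0,"az":0,"claw":-1},
  {"dx":0,"dy":0,"dz":0,"ax":0,"ay":0,"az":0,"claw":-1},
], newtons=20)

```text
time_s: 10.15
ee_pos: [0.5934, -0.2093, 0.0065]
ee_rot: [0.0, 0.998, 0.07, 0.0]
contact_force: [0.1, 0.4, -0.9]
finger_gap: 0.0279
```

```bash
python3 pose.py|tail -1
```

```text
[ 0.5934 -0.2093  0.0064] 8.0 [ 0.     -0.0001] [-0.4 -0.4  0.1]
```

Emit:
drive_tool([
  {"dx":0,"dy":0,"dz":-0.02,"ax":0,"ay":0,"az":0,"claw":-1},
  {"dx":0,"dy":0,"dz":-0.05,"ax":0,"ay":0,"az":0,"claw":-1},
  {"dx":0,"dy":0,"dz":-0.085,"ax":0,"ay":0,"az":0,"claw":-1},
  {"dx":0,"dy":-0.03,"dz":-0.1,"ax":0,"ay":0,"az":0,"claw":-1},
  {"dx":0.002,"dy":-0.065,"dz":-0.105,"ax":0,"ay":0,"az":3,"claw":-1},
  {"dx":0.003,"dy":-0.105,"dz":-0.105,"ax":0,"ay":0,"az":7,"claw":-1},
  {"dx":0.005,"dy":-0.145,"dz":-0.105,"ax":0,"ay":0,"az":11,"claw":-1},
  {"dx":0.005,"dy":-0.18,"dz":-0.105,"ax":0,"ay":0,"az":14,"claw":-1},
  {"dx":0.005,"dy":-0.21,"dz":-0.105,"ax":0,"ay":0,"az":14.1,"claw":-1},
  {"dx":0.005,"dy":-0.2235,"dz":-0.105,"ax":0,"ay":0,"az":14.1,"claw":-1},
  {"dx":0.005,"dy":-0.2235,"dz":-0.105,"ax":0,"ay":0,"az":14.1,"claw":-1},
  {"dx":0.005,"dy":-0.2235,"dz":-0.105,"ax":0,"ay":0,"az":14.1,"claw":-1},
])

```text
time_s: 11.35
ee_pos: [0.5671, 0.0128, 0.1113]
ee_rot: [0.0, 0.999, -0.053, -0.0]
contact_force: [-0.1, 0.1, -1.2]
finger_gap: 0.0279
```

```bash
python3 look.py w7; python3 pose.py
```

```text
11.35 tcp [0.5671 0.0128 0.1113] hd -6.03 tilt [-0.0003 -0.0004] v 0.031 gap 0.02788244409227312 q6 1.4991942191798548
green (array([557. ,  14.2], dtype=float32), np.float32(105.6), np.float32(81.7), np.float32(84.0)) box (241, 189, 155, 113)
yellow (array([667.5,   1.3], dtype=float32), np.float32(88.3), np.float32(77.7), np.float32(174.0)) box (256, 0, 130, 151)
[0.5674 0.012  0.1114] -6.11 [-0.     -0.0005] [-0.  -0.1 -0.5]
[0.5675 0.0116 0.1114] -6.16 [ 0.0001 -0.0004] [ 0.3  0.3 -2.5]
[0.5676 0.0114 0.1115] -6.19 [ 0.0001 -0.0003] [ 0.4  0.1 -2. ]
[0.5675 0.0114 0.1114] -6.2 [-0.     -0.0002] [ 0.1  0.3 -1.8]
```

View pics/w7.png

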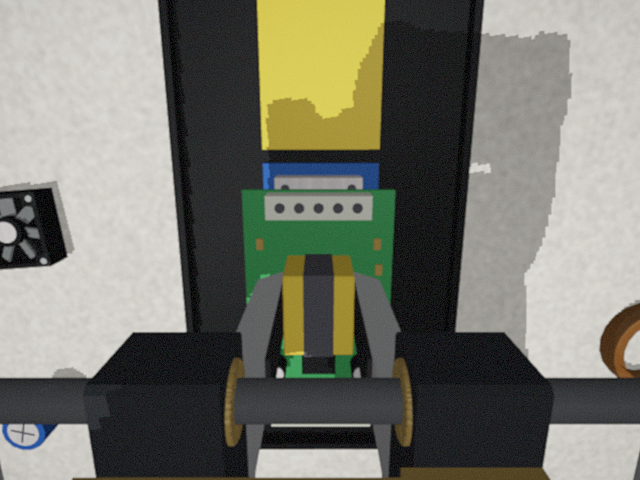

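The board is held level and square above the plate, with its far edge at row 190 and columns 242 to 396. Lowering it now.

Emit:
drive_tool([
  {"dx":0,"dy":-0.0015,"dz":0.03,"ax":0,"ay":0,"az":-0.2,"claw":-1},
  {"dx":0,"dy":-0.0015,"dz":0.055,"ax":0,"ay":0,"az":-0.2,"claw":-1},
  {"dx":0,"dy":-0.0015,"dz":0.068,"ax":0,"ay":0,"az":-0.2,"claw":-1},
  {"dx":0,"dy":-0.0015,"dz":0.073,"ax":0,"ay":0,"az":-0.2,"claw":-1},
  {"dx":0,"dy":-0.0015,"dz":0.073,"ax":0,"ay":0,"az":-0.2,"claw":-1},
  {"dx":0,"dy":-0.0015,"dz":0.073,"ax":0,"ay":0,"az":-0.2,"claw":-1},
])

```text
time_s: 12.1
ee_pos: [0.5682, 0.0138, 0.0393]
ee_rot: [0.0, 0.999, -0.052, 0.001]
contact_force: [0.4, -0.4, -1.8]
finger_gap: 0.0279
```

```bash
python3 pose.py
```

```text
[0.5682 0.0138 0.0393] -5.92 [ 0.0013 -0.0002] [ 0.4 -0.4 -1.8]
[0.5687 0.0138 0.0399] -5.92 [ 0.0025 -0.0004] [-0.5 -0.1 -0.9]
[0.5688 0.0139 0.0401] -5.91 [ 0.0029 -0.0005] [-0.4  0.2 -1.2]
[0.5687 0.014  0.0401] -5.9 [ 0.0029 -0.0005] [ 0.1  0.4 -1.2]
```

Emit:
drive_tool([
  {"dx":-0.001,"dy":0.001,"dz":0.004,"ax":0,"ay":0,"az":0,"claw":-1},
  {"dx":-0.001,"dy":0.001,"dz":0.007,"ax":0,"ay":0,"az":0,"claw":-1},
  {"dx":-0.001,"dy":0.001,"dz":0.008,"ax":0,"ay":0,"az":0,"claw":-1},
  {"dx":-0.001,"dy":0.001,"dz":0.008,"ax":0,"ay":0,"az":0,"claw":-1},
  {"dx":-0.001,"dy":0.001,"dz":0.008,"ax":0,"ay":0,"az":0,"claw":-1},
])

```text
time_s: 12.72
ee_pos: [0.5662, 0.0134, 0.0303]
ee_rot: [-0.0, 0.999, -0.051, -0.0]
contact_force: [-1.1, 0.1, -2.9]
finger_gap: 0.0279
```

```bash
python3 pose.py
```

```text
[0.5662 0.0134 0.0303] -5.9 [-0.0003  0.0001] [-1.1  0.1 -2.9]
[0.5663 0.0134 0.0304] -5.9 [-0.0001  0.    ] [ 0.1 -0.5 -1.2]
[0.5664 0.0134 0.0305] -5.9 [0.0001 0.    ] [ 0.3 -0.4 -1.2]
[0.5664 0.0133 0.0305] -5.9 [ 0.0002 -0.    ] [ 0.7 -0.2 -1.3]
```

Emit:
drive_tool([
  {"dx":0.001,"dy":0.0005,"dz":0.001,"ax":0,"ay":0,"az":0,"claw":-1},
  {"dx":0.001,"dy":0.0005,"dz":0.0018,"ax":0,"ay":0,"az":0,"claw":-1},
  {"dx":0.001,"dy":0.0005,"dz":0.0022,"ax":0,"ay":0,"az":0,"claw":-1},
  {"dx":0.001,"dy":0.0005,"dz":0.0022,"ax":0,"ay":0,"az":0,"claw":-1},
])

```text
time_s: 13.25
ee_pos: [0.5674, 0.0127, 0.0284]
ee_rot: [0.0, 0.999, -0.051, 0.0]
contact_force: [-0.2, 0.6, -0.6]
finger_gap: 0.0284
```

```bash
python3 pose.py
```

```text
[0.5674 0.0127 0.0284] -5.9 [ 0.0002 -0.0001] [-0.2  0.6 -0.6]
[0.5674 0.0127 0.0284] -5.9 [ 0.0003 -0.0001] [-0.6 -0.2  0.4]
[0.5674 0.0127 0.0284] -5.9 [ 0.0003 -0.0001] [-0.1 -0.2 -0.8]
[0.5674 0.0127 0.0285] -5.9 [ 0.0004 -0.0002] [ 0.3 -0.3  0.2]
```

Emit:
drive_tool([
  {"dx":0,"dy":0,"dz":0.0005,"ax":0,"ay":0,"az":0,"claw":-1},
  {"dx":0,"dy":0,"dz":0.0005,"ax":0,"ay":0,"az":0,"claw":-1},
  {"dx":0,"dy":0,"dz":0.0005,"ax":0,"ay":0,"az":0,"claw":0.2},
  {"dx":0,"dy":0,"dz":0.0005,"ax":0,"ay":0,"az":0,"claw":0.2},
  {"dx":0,"dy":0,"dz":0.0005,"ax":0,"ay":0,"az":0,"claw":0.2},
  {"dx":0,"dy":0,"dz":0.0005,"ax":0,"ay":0,"az":0,"claw":0.2},
  {"dx":0,"dy":0,"dz":0.0005,"ax":0,"ay":0,"az":0,"claw":0.2},
  {"dx":0,"dy":0,"dz":-0.01,"ax":0,"ay":0,"az":0,"claw":0.2},
  {"dx":0,"dy":0,"dz":-0.04,"ax":0,"ay":0,"az":0,"claw":0.2},
  {"dx":0,"dy":0,"dz":-0.08,"ax":0,"ay":0,"az":0,"claw":0.2},
  {"dx":0,"dy":0,"dz":-0.11,"ax":0,"ay":0,"az":0,"claw":0.2},
  {"dx":0,"dy":0,"dz":-0.11,"ax":0,"ay":0,"az":0,"claw":0.2},
])

```text
time_s: 14.45
ee_pos: [0.572, 0.0121, 0.1468]
ee_rot: [0.001, 0.999, -0.051, 0.007]
contact_force: [0.6, -0.4, 2.0]
finger_gap: 0.0564
```

```bash
sleep 0; python3 look.py w8
python3 - <<'E'
from h import *
p=dict(np.load("pics/w8.npz"));i=cv2.imread("pics/w8.png")
for c in blobs(i,(40,80,30),(85,255,255),1000):print("board top",rect(p,c,.025))
E
```

```text
14.45 tcp [0.572  0.0121 0.1468] hd -5.89 tilt [ 0.0138 -0.0024] v 0.0626 gap 0.05637638812961711 q6 1.4964803122311898
green (array([561.3,  14. ], dtype=float32), np.float32(99.3), np.float32(72.2), np.float32(174.1)) box (272, 174, 93, 124)
yellow (array([672.3,   0.8], dtype=float32), np.float32(96.9), np.float32(78.0), np.float32(174.1)) box (264, 12, 114, 145)
board top (array([566.8,  13.4], dtype=float32), np.float32(92.5), np.float32(67.3), np.float32(174.1))
```

View pics/w8.png

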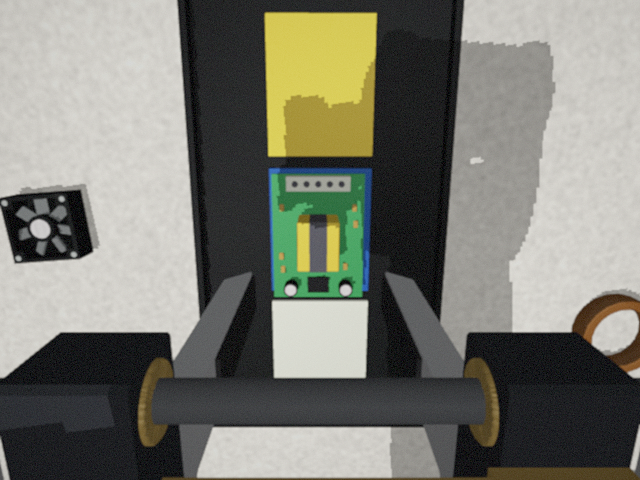

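The board sits centred on the plate at (566.8,13.4) mm, heading 174.1°, and the pad border shows evenly. The black fan is at image (40,228); next I look at it from above.

Emit:
drive_tool([
  {"dx":0,"dy":-0.04,"dz":0,"ax":0,"ay":0,"az":-4,"claw":1},
  {"dx":0,"dy":-0.08,"dz":0,"ax":0,"ay":0,"az":-8,"claw":1},
  {"dx":0,"dy":-0.12,"dz":0.01,"ax":0,"ay":0,"az":-12,"claw":1},
  {"dx":0,"dy":-0.16,"dz":0.02,"ax":0,"ay":0,"az":-14,"claw":1},
  {"dx":0,"dy":-0.195,"dz":0.03,"ax":0,"ay":0,"az":-14,"claw":1},
  {"dx":0,"dy":-0.21,"dz":0.03,"ax":0,"ay":0,"az":-14,"claw":1},
  {"dx":0,"dy":-0.21,"dz":0.03,"ax":0,"ay":0,"az":-14,"claw":1},
  {"dx":0,"dy":-0.21,"dz":0.03,"ax":0,"ay":0,"az":-14,"claw":1},
])

```text
time_s: 15.17
ee_pos: [0.5884, 0.2214, 0.1077]
ee_rot: [0.0, 0.997, 0.071, -0.001]
contact_force: [-0.2, 0.2, -0.1]
finger_gap: 0.094
```

```bash
python3 look.py w9
```

```text
15.1667 tcp [0.5884 0.2214 0.1077] hd 8.16 tilt [-0.0012 -0.0008] v 0.0366 gap 0.09399216102170191 q6 1.6087308023707445
green (array([575.3,   9.9], dtype=float32), np.float32(72.4), np.float32(41.3), np.float32(174.2)) box (564, 240, 76, 93)
yellow (array([659.6,  37. ], dtype=float32), np.float32(84.5), np.float32(30.9), np.float32(19.0)) box (592, 99, 48, 130)
yellow (array([678.8, 379.5], dtype=float32), np.float32(101.9), np.float32(64.2), np.float32(98.2)) box (0, 0, 163, 114)
```

View pics/w9.png

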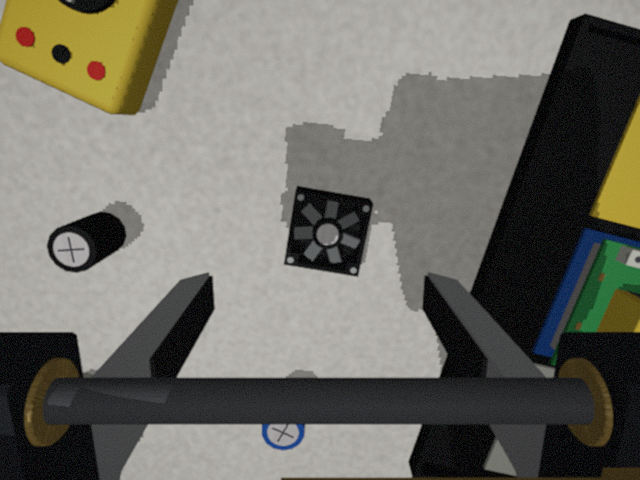

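The fan's top corners are at about (296,186), (372,199), (358,276) and (285,263).

```bash
python3 - <<'E'
from h import *
p=dict(np.load("pics/w9.npz"))
for q in ([(296,186),(372,199),(358,276),(285,263)],[(301,196),(367,209),(353,270),(291,260)]):
    r=rect(p,np.array(q),.02);print(r)
r=rect(p,np.array([(296,186),(372,199),(358,276),(285,263)]),.02)
o,R=tool();print(o["ee_pos"],"shift",(R.T@np.r_[r[0]/1000-o["ee_pos"][:2],0]).round(4))
i=cv2.imread("pics/w9.png")
for c in blobs(i,(100,120,60),(125,255,255),100):print("blue",cv2.boundingRect(c))
print("cap",cast(p,(283,432),.042))
E
python3 pose.py|tail -1
```

```text
(array([594.8, 216.4], dtype=float32), np.float32(53.0), np.float32(49.1), np.float32(179.4))
(array([593.2, 216.4], dtype=float32), np.float32(43.0), np.float32(42.8), np.float32(177.1))
[0.58874533 0.22059761 0.1080989 ] shift [ 0.0054  0.005  -0.    ]
blue (534, 229, 106, 128)
cap [[0.45832979 0.22700534]]
[0.5892 0.22   0.1087] 7.98 [ 0.0005 -0.0001] [0.5 1.7 0.3]
```

Emit:
drive_tool([
  {"dx":0.0043,"dy":0.0042,"dz":0.03,"ax":0,"ay":0,"az":5,"claw":1},
  {"dx":0.0043,"dy":0.0042,"dz":0.06,"ax":0,"ay":0,"az":9.5,"claw":1},
  {"dx":0.0043,"dy":0.0042,"dz":0.085,"ax":0,"ay":0,"az":9.5,"claw":1},
  {"dx":0.0043,"dy":0.0042,"dz":0.092,"ax":0,"ay":0,"az":9.5,"claw":1},
  {"dx":0.0043,"dy":0.0042,"dz":0.092,"ax":0,"ay":0,"az":9.5,"claw":1},
  {"dx":0.0043,"dy":0.0042,"dz":0.092,"ax":0,"ay":0,"az":9.5,"claw":1},
  {"dx":0.0043,"dy":0.0042,"dz":0.092,"ax":0,"ay":0,"az":9.5,"claw":1},
])

```text
time_s: 16.0
ee_pos: [0.5954, 0.2181, 0.0186]
ee_rot: [-0.0, 1.0, -0.012, 0.002]
contact_force: [0.1, -0.2, 0.6]
finger_gap: 0.094
```

```bash
python3 pose.py|tail -2; python3 look.py w10
python3 - <<'E'
import cv2
i=cv2.imread("pics/w10.png")[60:380,170:470];cv2.imwrite("pics/w10c.png",cv2.resize(i,None,fx=1.8,fy=1.8))
E
```

```text
[0.5953 0.2183 0.0185] -1.4 [0.0036 0.0007] [0.1 1.  0.3]
[0.595  0.2183 0.0182] -1.4 [0.0031 0.0006] [-0.2  0.5 -0.4]
16.2 tcp [0.5947 0.2183 0.0178] hd -1.39 tilt [0.0025 0.0004] v 0.0068 gap 0.09391228335254702 q6 1.768217400720849
yellow (array([682.8, 343.3], dtype=float32), np.float32(72.4), np.float32(16.3), np.float32(168.1)) box (0, 0, 40, 177)
```

View pics/w10c.png

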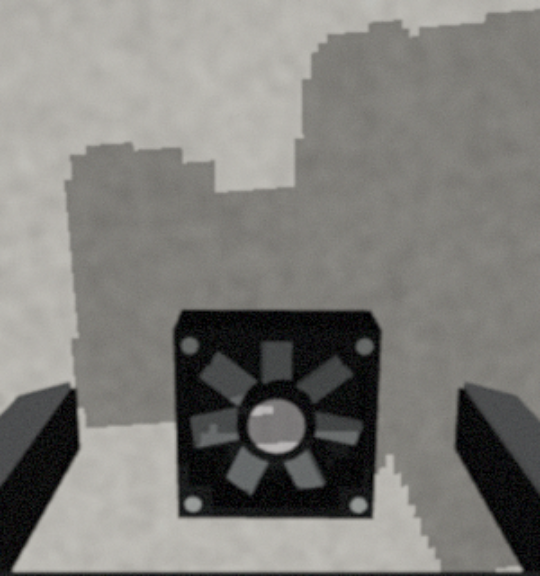

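The fan is square between the fingers, with its hub at (324,296), about 2 mm to the right of centre.

Emit:
drive_tool([
  {"dx":-0.001,"dy":0.002,"dz":0.006,"ax":0,"ay":0,"az":0,"claw":1},
  {"dx":-0.001,"dy":0.002,"dz":0.012,"ax":0,"ay":0,"az":0,"claw":1},
  {"dx":-0.001,"dy":0.002,"dz":0.013,"ax":0,"ay":0,"az":0,"claw":1},
  {"dx":-0.001,"dy":0.002,"dz":0.013,"ax":0,"ay":0,"az":0,"claw":-1},
  {"dx":-0.001,"dy":0.002,"dz":0.013,"ax":0,"ay":0,"az":0,"claw":-1},
  {"dx":-0.001,"dy":0.002,"dz":0.013,"ax":0,"ay":0,"az":0,"claw":-1},
  {"dx":-0.001,"dy":0.002,"dz":0.013,"ax":0,"ay":0,"az":0,"claw":-1},
  {"dx":-0.001,"dy":0.002,"dz":0.013,"ax":0,"ay":0,"az":0,"claw":-1},
  {"dx":-0.001,"dy":0.002,"dz":0.013,"ax":0,"ay":0,"az":0,"claw":-1},
  {"dx":-0.001,"dy":0.002,"dz":0.013,"ax":0,"ay":0,"az":0,"claw":-1},
  {"dx":-0.001,"dy":0.002,"dz":0.013,"ax":0,"ay":0,"az":0,"claw":-1},
  {"dx":-0.001,"dy":0.002,"dz":0.013,"ax":0,"ay":0,"az":0,"claw":-1},
], newtons=15)

```text
time_s: 17.25
ee_pos: [0.5927, 0.2161, 0.0034]
ee_rot: [-0.0, 1.0, -0.012, 0.0]
contact_force: [0.2, 0.7, 0.2]
finger_gap: 0.05
```

```bash
python3 pose.py|tail -2
```

```text
[0.5927 0.2162 0.0034] -1.4 [0.0002 0.    ] [-0.9 -0.5  0.3]
[0.5927 0.2161 0.0034] -1.4 [0.0002 0.0001] [-0.9 -0.3  1.3]
```

Emit:
drive_tool([
  {"dx":0,"dy":0,"dz":-0.03,"ax":0,"ay":0,"az":0,"claw":-1},
  {"dx":0,"dy":0,"dz":-0.06,"ax":0,"ay":0,"az":0,"claw":-1},
  {"dx":0.015,"dy":0.02,"dz":-0.08,"ax":0,"ay":0,"az":0,"claw":-1},
  {"dx":0.03,"dy":0.05,"dz":-0.09,"ax":0,"ay":0,"az":2,"claw":-1},
  {"dx":0.045,"dy":0.085,"dz":-0.09,"ax":0,"ay":0,"az":4.5,"claw":-1},
  {"dx":0.06,"dy":0.12,"dz":-0.09,"ax":0,"ay":0,"az":4.5,"claw":-1},
  {"dx":0.075,"dy":0.155,"dz":-0.09,"ax":0,"ay":0,"az":4.5,"claw":-1},
  {"dx":0.084,"dy":0.19,"dz":-0.09,"ax":0,"ay":0,"az":4.5,"claw":-1},
  {"dx":0.084,"dy":0.213,"dz":-0.08,"ax":0,"ay":0,"az":4.5,"claw":-1},
  {"dx":0.084,"dy":0.213,"dz":-0.06,"ax":0,"ay":0,"az":4.5,"claw":-1},
  {"dx":0.084,"dy":0.213,"dz":-0.04,"ax":0,"ay":0,"az":4.5,"claw":-1},
  {"dx":0.084,"dy":0.213,"dz":-0.04,"ax":0,"ay":0,"az":4.5,"claw":-1},
])

```text
time_s: 18.45
ee_pos: [0.6678, 0.0009, 0.0383]
ee_rot: [-0.001, 0.999, -0.052, -0.004]
contact_force: [-0.7, 0.4, -2.4]
finger_gap: 0.0496
```

```bash
python3 pose.py;python3 look.py w11
```

```text
[0.6678 0.0009 0.0383] -5.97 [-0.0085  0.0015] [-0.7  0.4 -2.4]
[0.669  0.0012 0.0404] -5.93 [-0.0058  0.001 ] [-0.1  0.3 -0.8]
[0.6706 0.0013 0.0424] -5.9 [-0.0022  0.0004] [ 0.5  0.3 -0.9]
[0.6717 0.0014 0.0438] -5.88 [ 0.0005 -0.    ] [ 0.8 -0.2 -0.2]
18.65 tcp [0.6723 0.0014 0.0446] hd -5.87 tilt [ 0.0019 -0.0003] v 0.0117 gap 0.049964062151258336 q6 1.5069588852273392
green (array([551.4,  14.7], dtype=float32), np.float32(73.4), np.float32(38.8), np.float32(84.2)) box (257, 424, 121, 54)
yellow (array([694.1,  -1.5], dtype=float32), np.float32(77.2), np.float32(52.4), np.float32(83.8)) box (245, 176, 152, 99)
```

View pics/w11.png

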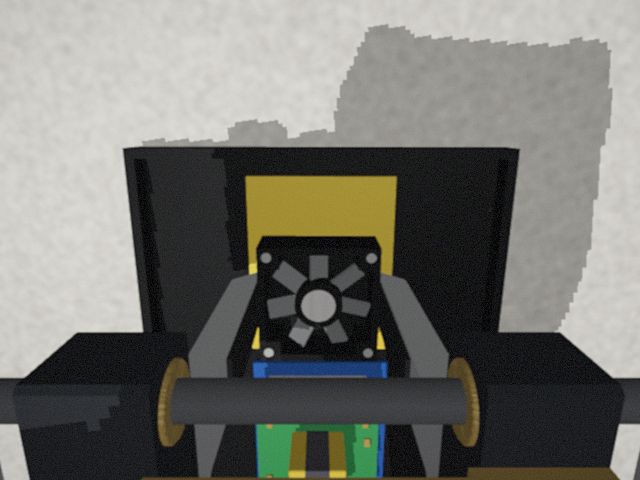

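The fan is held square over the yellow pad, hub at (319,305). The pad is centred at about (672.3,0.8) mm.

Emit:
drive_tool([
  {"dx":-0.001,"dy":0.0005,"dz":0.01,"ax":0,"ay":0,"az":0,"claw":-1},
  {"dx":-0.001,"dy":0.0005,"dz":0.02,"ax":0,"ay":0,"az":0,"claw":-1},
  {"dx":-0.001,"dy":0.0005,"dz":0.026,"ax":0,"ay":0,"az":0,"claw":-1},
  {"dx":-0.001,"dy":0.0005,"dz":0.026,"ax":0,"ay":0,"az":0,"claw":-1},
  {"dx":-0.001,"dy":0.0005,"dz":0.026,"ax":0,"ay":0,"az":0,"claw":-1},
  {"dx":-0.001,"dy":0.0005,"dz":0.026,"ax":0,"ay":0,"az":0,"claw":-1},
])

```text
time_s: 19.2
ee_pos: [0.6704, 0.0008, 0.0172]
ee_rot: [0.0, 0.999, -0.051, -0.0]
contact_force: [-0.1, -0.2, -0.7]
finger_gap: 0.0499
```

```bash
python3 pose.py
python3 - <<'E'
from h import *
p=dict(np.load("pics/w11.npz"));print(rect(p,np.array([(266,258),(372,258),(368,353),(269,353)]),.0446+.0166))
E
```

```text
[0.6704 0.0008 0.0172] -5.89 [-0. -0.] [-0.1 -0.2 -0.7]
[0.6706 0.0007 0.0175] -5.9 [ 0.0005 -0.0001] [-0.7  0.  -1.2]
[0.6707 0.0007 0.0177] -5.9 [ 0.0008 -0.0001] [ 0.2 -0.6 -0.2]
[6.708e-01 6.000e-04 1.780e-02] -5.9 [ 0.0009 -0.0002] [ 1.   0.4 -0.6]
(array([672.4,   1.6], dtype=float32), np.float32(42.5), np.float32(42.3), np.float32(84.2))
```

Emit:
drive_tool([
  {"dx":0.001,"dy":0,"dz":0.003,"ax":0,"ay":0,"az":0,"claw":-1},
  {"dx":0.001,"dy":0,"dz":0.005,"ax":0,"ay":0,"az":0,"claw":-1},
  {"dx":0.001,"dy":0,"dz":0.006,"ax":0,"ay":0,"az":0,"claw":-1},
  {"dx":0.001,"dy":0,"dz":0.0065,"ax":0,"ay":0,"az":0,"claw":-1},
  {"dx":0.001,"dy":0,"dz":0.0065,"ax":0,"ay":0,"az":0,"claw":-1},
])

```text
time_s: 19.82
ee_pos: [0.6714, 0.0006, 0.0114]
ee_rot: [0.0, 0.999, -0.051, -0.0]
contact_force: [-3.0, 0.2, 5.2]
finger_gap: 0.0502
```

```bash
python3 pose.py
```

```text
[6.714e-01 6.000e-04 1.140e-02] -5.89 [-0.0004 -0.0001] [-3.   0.2  5.2]
[6.714e-01 6.000e-04 1.140e-02] -5.89 [-0.0003 -0.    ] [-2.6  0.8  6.2]
[6.714e-01 6.000e-04 1.130e-02] -5.89 [-0.0003 -0.0001] [-3.2  0.6  4.9]
[6.714e-01 6.000e-04 1.140e-02] -5.9 [-0.0002 -0.    ] [-2.8  0.4  4.6]
```

In contact at 5 N. Releasing and lifting.

Emit:
drive_tool([
  {"dx":0,"dy":0,"dz":0,"ax":0,"ay":0,"az":0,"claw":1},
  {"dx":0,"dy":0,"dz":0,"ax":0,"ay":0,"az":0,"claw":1},
  {"dx":0,"dy":0,"dz":0,"ax":0,"ay":0,"az":0,"claw":1},
  {"dx":0,"dy":0,"dz":0,"ax":0,"ay":0,"az":0,"claw":1},
  {"dx":0,"dy":0,"dz":-0.01,"ax":0,"ay":0,"az":0,"claw":1},
  {"dx":0,"dy":0,"dz":-0.04,"ax":0,"ay":0,"az":0,"claw":1},
  {"dx":0,"dy":0,"dz":-0.08,"ax":0,"ay":0,"az":0,"claw":1},
  {"dx":0,"dy":0,"dz":-0.11,"ax":0,"ay":0,"az":0,"claw":1},
  {"dx":0,"dy":0,"dz":-0.12,"ax":0,"ay":0,"az":0,"claw":1},
  {"dx":0,"dy":0,"dz":-0.12,"ax":0,"ay":0,"az":0,"claw":1},
])

```text
time_s: 20.85
ee_pos: [0.6739, 0.0003, 0.1354]
ee_rot: [0.0, 0.999, -0.051, 0.004]
contact_force: [0.4, -0.3, -0.0]
finger_gap: 0.0934
```

```bash
python3 look.py w12
```

```text
20.85 tcp [6.739e-01 3.000e-04 1.354e-01] hd -5.9 tilt [ 0.0077 -0.0013] v 0.0645 gap 0.09342187585801147 q6 1.5062102538452387
green (array([575.2,  12.3], dtype=float32), np.float32(71.0), np.float32(57.9), np.float32(84.1)) box (272, 313, 90, 66)
yellow (array([671.9,   0.8], dtype=float32), np.float32(97.4), np.float32(78.0), np.float32(174.2)) box (264, 164, 109, 129)
```

Emit:
drive_tool([
  {"dx":-0.03,"dy":-0.0255,"dz":0,"ax":0,"ay":0,"az":0,"claw":1},
  {"dx":-0.06,"dy":-0.051,"dz":0,"ax":0,"ay":0,"az":0,"claw":1},
  {"dx":-0.09,"dy":-0.0765,"dz":0,"ax":0,"ay":0,"az":0,"claw":1},
  {"dx":-0.12,"dy":-0.102,"dz":0,"ax":0,"ay":0,"az":0,"claw":1},
  {"dx":-0.15,"dy":-0.1275,"dz":0,"ax":0,"ay":0,"az":0,"claw":1},
  {"dx":-0.18,"dy":-0.153,"dz":0,"ax":0,"ay":0,"az":0,"claw":1},
  {"dx":-0.21,"dy":-0.18,"dz":0,"ax":0,"ay":0,"az":0,"claw":1},
  {"dx":-0.237,"dy":-0.203,"dz":0,"ax":0,"ay":0,"az":0,"claw":1},
  {"dx":-0.237,"dy":-0.203,"dz":0,"ax":0,"ay":0,"az":0,"claw":1},
  {"dx":-0.237,"dy":-0.203,"dz":0,"ax":0,"ay":0,"az":0,"claw":1},
  {"dx":-0.237,"dy":-0.203,"dz":0,"ax":0,"ay":0,"az":0,"claw":1},
])

```text
time_s: 21.82
ee_pos: [0.4556, 0.2265, 0.1291]
ee_rot: [0.001, 0.999, -0.051, -0.001]
contact_force: [0.8, -0.1, 0.4]
finger_gap: 0.094
```

```bash
python3 pose.py|tail -1; python3 look.py w13
python3 - <<'E'
from h import *
p=dict(np.load("pics/w13.npz"));i=cv2.imread("pics/w13.png")
for c in blobs(i,(100,100,60),(125,255,255),100):
    (x,y),r=cv2.minEnclosingCircle(c);print("blue",cv2.boundingRect(c),x,y,r)
E
```

```text
[0.4569 0.226  0.1301] -6.0 [-0.0011 -0.0004] [-0.4  0.6 -0.7]
22.0167 tcp [0.4571 0.226  0.1303] hd -6.0 tilt [-0.0007 -0.0002] v 0.0057 gap 0.09393132693794629 q6 1.9122580388366797
green (array([555.3,  15.8], dtype=float32), np.float32(64.3), np.float32(40.8), np.float32(175.4)) box (581, 0, 59, 104)
blue (178, 425, 27, 19) 191.0 434.0 13.601571083068848
blue (295, 213, 44, 46) 317.1129150390625 234.06988525390625 24.69862174987793
blue (561, 0, 79, 108) 600.5 57.144859313964844 62.990455627441406
```

View pics/w13.png

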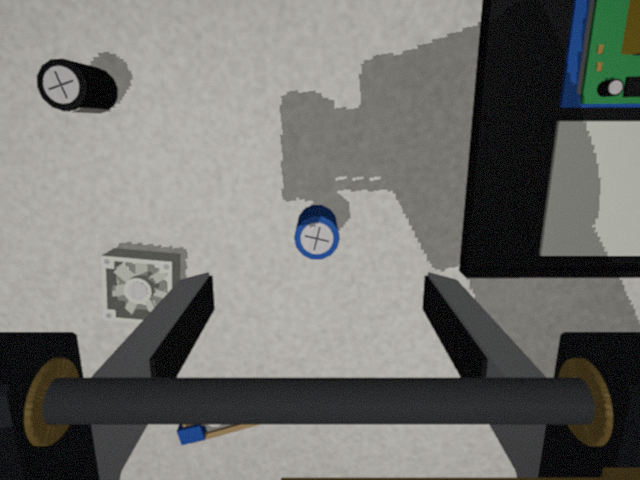

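The cap's top centre is at (317,237). It stands upright between the fingers, clear of the white fan.

Run:
```python
from h import *
p=dict(np.load("pics/w13.npz"));c=cast(p,(317,237.5),.042)[0]
o,R=tool();print(c,o["ee_pos"],"shift",(R.T@np.r_[c-o["ee_pos"][:2],0]).round(4))
```

```text
[0.4590536  0.22705854] [0.45703401 0.22614415 0.13045142] shift [ 0.0019 -0.0011 -0.    ]
```

Emit:
drive_tool([
  {"dx":0.002,"dy":-0.001,"dz":0.03,"ax":0,"ay":0,"az":0,"claw":1},
  {"dx":0.002,"dy":-0.001,"dz":0.07,"ax":0,"ay":0,"az":0,"claw":1},
  {"dx":0.002,"dy":-0.001,"dz":0.1,"ax":0,"ay":0,"az":0,"claw":1},
  {"dx":0.002,"dy":-0.001,"dz":0.115,"ax":0,"ay":0,"az":0,"claw":1},
  {"dx":0.002,"dy":-0.001,"dz":0.118,"ax":0,"ay":0,"az":0,"claw":1},
  {"dx":0.002,"dy":-0.001,"dz":0.118,"ax":0,"ay":0,"az":0,"claw":1},
  {"dx":0.002,"dy":-0.001,"dz":0.118,"ax":0,"ay":0,"az":0,"claw":1},
])

```text
time_s: 22.65
ee_pos: [0.4598, 0.2277, 0.0138]
ee_rot: [-0.0, 0.999, -0.052, 0.001]
contact_force: [-0.1, -0.5, -0.0]
finger_gap: 0.094
```

```bash
python3 pose.py
```

```text
[0.4598 0.2277 0.0138] -5.93 [0.0019 0.0005] [-0.1 -0.5 -0. ]
[0.4602 0.2279 0.0144] -5.92 [0.0029 0.0007] [ 1.  -0.1  0. ]
[0.4602 0.228  0.0145] -5.91 [0.0033 0.0008] [0.2 1.  0.2]
[0.4601 0.228  0.0145] -5.9 [0.0032 0.0008] [-0.3 -0.5  0.1]
```

Emit:
drive_tool([
  {"dx":-0.001,"dy":0.001,"dz":0.005,"ax":0,"ay":0,"az":0,"claw":1},
  {"dx":-0.001,"dy":0.001,"dz":0.005,"ax":0,"ay":0,"az":0,"claw":-1},
  {"dx":-0.001,"dy":0.001,"dz":0.005,"ax":0,"ay":0,"az":0,"claw":-1},
  {"dx":-0.001,"dy":0.001,"dz":0.005,"ax":0,"ay":0,"az":0,"claw":-1},
  {"dx":-0.001,"dy":0.001,"dz":0.005,"ax":0,"ay":0,"az":0,"claw":-1},
  {"dx":-0.001,"dy":0.001,"dz":0.005,"ax":0,"ay":0,"az":0,"claw":-1},
  {"dx":-0.001,"dy":0.001,"dz":0.005,"ax":0,"ay":0,"az":0,"claw":-1},
  {"dx":-0.001,"dy":0.001,"dz":0.005,"ax":0,"ay":0,"az":0,"claw":-1},
  {"dx":-0.001,"dy":0.001,"dz":0.005,"ax":0,"ay":0,"az":0,"claw":-1},
  {"dx":-0.001,"dy":0.001,"dz":0.005,"ax":0,"ay":0,"az":0,"claw":-1},
  {"dx":-0.001,"dy":0.001,"dz":0.005,"ax":0,"ay":0,"az":0,"claw":-1},
  {"dx":-0.001,"dy":0.001,"dz":0.005,"ax":0,"ay":0,"az":0,"claw":-1},
], newtons=12)

```text
time_s: 23.85
ee_pos: [0.4575, 0.2268, 0.0078]
ee_rot: [-0.0, 0.999, -0.051, 0.0]
contact_force: [-0.1, -0.3, -0.1]
finger_gap: 0.0299
```

Emit:
drive_tool([
  {"dx":0,"dy":0,"dz":0,"ax":0,"ay":0,"az":0,"claw":-1},
  {"dx":0,"dy":0,"dz":0,"ax":0,"ay":0,"az":0,"claw":-1},
  {"dx":0,"dy":0,"dz":0,"ax":0,"ay":0,"az":0,"claw":-1},
], newtons=12)

```text
time_s: 24.1
ee_pos: [0.4575, 0.2268, 0.0078]
ee_rot: [-0.0, 0.999, -0.051, -0.0]
contact_force: [-0.3, 0.2, 0.1]
finger_gap: 0.0303
```

```bash
python3 pose.py | tail -1
```

```text
[0.4574 0.2268 0.0077] -5.9 [-0.  0.] [0.1 0.6 0. ]
```

Emit:
drive_tool([
  {"dx":0,"dy":0,"dz":-0.025,"ax":0,"ay":0,"az":0,"claw":-1},
  {"dx":0,"dy":0,"dz":-0.055,"ax":0,"ay":0,"az":0,"claw":-1},
  {"dx":0,"dy":0.01,"dz":-0.08,"ax":0,"ay":0,"az":0,"claw":-1},
  {"dx":0.005,"dy":0.035,"dz":-0.09,"ax":0,"ay":0,"az":0,"claw":-1},
  {"dx":0.01,"dy":0.07,"dz":-0.09,"ax":0,"ay":0,"az":0,"claw":-1},
  {"dx":0.015,"dy":0.105,"dz":-0.09,"ax":0,"ay":0,"az":0,"claw":-1},
  {"dx":0.02,"dy":0.14,"dz":-0.09,"ax":0,"ay":0,"az":0,"claw":-1},
  {"dx":0.025,"dy":0.17,"dz":-0.09,"ax":0,"ay":0,"az":0,"claw":-1},
  {"dx":0.0255,"dy":0.195,"dz":-0.085,"ax":0,"ay":0,"az":0,"claw":-1},
  {"dx":0.0255,"dy":0.2025,"dz":-0.06,"ax":0,"ay":0,"az":0,"claw":-1},
  {"dx":0.0255,"dy":0.2025,"dz":-0.04,"ax":0,"ay":0,"az":0,"claw":-1},
  {"dx":0.0255,"dy":0.2025,"dz":-0.04,"ax":0,"ay":0,"az":0,"claw":-1},
])

```text
time_s: 25.3
ee_pos: [0.4587, 0.0226, 0.0442]
ee_rot: [-0.001, 0.999, -0.052, -0.004]
contact_force: [-1.4, 1.0, -1.4]
finger_gap: 0.0299
```

```bash
python3 pose.py;python3 look.py w14
python3 - <<'E'
from h import *
p=dict(np.load("pics/w14.npz"));i=cv2.imread("pics/w14.png")
for c in blobs(i,(0,0,150),(180,60,255),500):
    print("white",rect(p,c,.008),cv2.boundingRect(c))
E
```

```text
[0.4587 0.0226 0.0442] -6.0 [-0.0075  0.0015] [-1.4  1.  -1.4]
[0.46   0.0229 0.046 ] -5.94 [-0.0048  0.001 ] [ 0.   0.  -0.3]
[0.4614 0.0229 0.0475] -5.9 [-0.0017  0.0004] [-0.   0.4 -0.2]
[0.4624 0.0229 0.0484] -5.87 [ 0.0006 -0.0001] [ 0.1 -0.4  0.3]
25.5 tcp [0.4629 0.0229 0.0489] hd -5.86 tilt [ 0.0019 -0.0004] v 0.0085 gap 0.030007369022498353 q6 1.477157869090386
green (array([556.6,  14.4], dtype=float32), np.float32(73.6), np.float32(73.4), np.float32(174.2)) box (241, 0, 154, 157)
blue (array([436.3,  26.2], dtype=float32), np.float32(62.2), np.float32(45.2), np.float32(174.2)) box (278, 256, 81, 104)
white (array([ 324.5, -135. ], dtype=float32), np.float32(50.8), np.float32(40.2), np.float32(84.2)) (560, 424, 80, 56)
white (array([342.6,  35.8], dtype=float32), np.float32(83.8), np.float32(38.7), np.float32(84.2)) (251, 424, 135, 54)
white (array([359.1, 205. ], dtype=float32), np.float32(54.1), np.float32(40.2), np.float32(84.2)) (0, 424, 90, 56)
white (array([480.3,  21.1], dtype=float32), np.float32(76.3), np.float32(61.0), np.float32(84.2)) (247, 175, 147, 112)
white (array([ 476.9, -107.4], dtype=float32), np.float32(212.0), np.float32(79.7), np.float32(4.8)) (496, 0, 144, 378)
white (array([502.8, 146.8], dtype=float32), np.float32(211.9), np.float32(80.8), np.float32(163.7)) (0, 0, 146, 378)
```

View pics/w14.png

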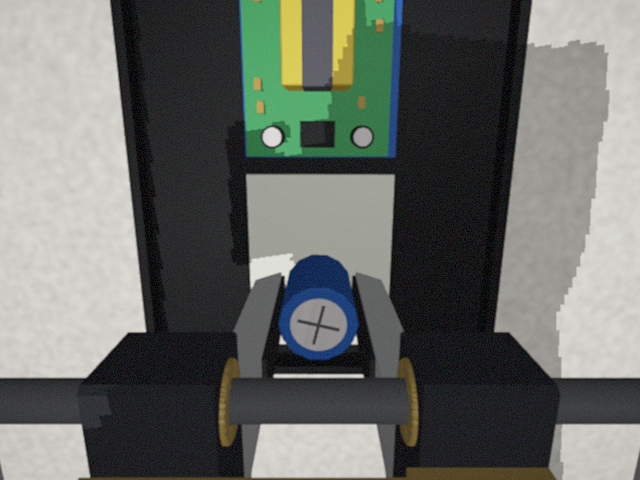

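The cap is held upright with its top centre at (318,324). The white pad is centred at (462.9,22.9) mm.

Run:
```python
from h import *
p=dict(np.load("pics/w14.npz"));c=cast(p,(318.5,324),.0489+.0343)[0]
o,R=tool();print(c,o["ee_pos"],"shift",(R.T@np.r_[np.array([.4629,.0229])-c,0]).round(4))
```

```text
[0.46412818 0.02323308] [0.46315955 0.02295527 0.0491552 ] shift [-0.0012  0.0005 -0.    ]
```

Emit:
drive_tool([
  {"dx":-0.001,"dy":0,"dz":0.01,"ax":0,"ay":0,"az":0,"claw":-1},
  {"dx":-0.001,"dy":0,"dz":0.02,"ax":0,"ay":0,"az":0,"claw":-1},
  {"dx":-0.001,"dy":0,"dz":0.026,"ax":0,"ay":0,"az":0,"claw":-1},
  {"dx":-0.001,"dy":0,"dz":0.026,"ax":0,"ay":0,"az":0,"claw":-1},
  {"dx":-0.001,"dy":0,"dz":0.026,"ax":0,"ay":0,"az":0,"claw":-1},
  {"dx":-0.001,"dy":0,"dz":0.026,"ax":0,"ay":0,"az":0,"claw":-1},
])

```text
time_s: 26.05
ee_pos: [0.4611, 0.0229, 0.0217]
ee_rot: [0.0, 0.999, -0.051, -0.0]
contact_force: [-0.9, 0.1, -0.5]
finger_gap: 0.0296
```

```bash
python3 pose.py
```

```text
[0.4611 0.0229 0.0217] -5.9 [-0.0001 -0.    ] [-0.9  0.1 -0.5]
[0.4613 0.0228 0.0219] -5.9 [ 0.0004 -0.0001] [ 1.  -0.2  0.3]
[0.4614 0.0228 0.022 ] -5.9 [ 0.0007 -0.0001] [-0.6 -0.2 -0.6]
[0.4614 0.0228 0.0221] -5.9 [ 0.0007 -0.0001] [ 0.1 -0.9 -1.3]
```

Emit:
drive_tool([
  {"dx":0.0005,"dy":0,"dz":0.003,"ax":0,"ay":0,"az":0,"claw":-1},
  {"dx":0.0005,"dy":0,"dz":0.005,"ax":0,"ay":0,"az":0,"claw":-1},
  {"dx":0.0005,"dy":0,"dz":0.006,"ax":0,"ay":0,"az":0,"claw":-1},
  {"dx":0.0005,"dy":0,"dz":0.0065,"ax":0,"ay":0,"az":0,"claw":-1},
  {"dx":0.0005,"dy":0,"dz":0.0065,"ax":0,"ay":0,"az":0,"claw":-1},
])

```text
time_s: 26.67
ee_pos: [0.4614, 0.0228, 0.0157]
ee_rot: [-0.0, 0.999, -0.051, -0.001]
contact_force: [-3.3, 1.1, 6.4]
finger_gap: 0.0297
```

```bash
python3 pose.py
```

```text
[0.4614 0.0228 0.0157] -5.89 [-0.0012  0.0001] [-3.3  1.1  6.4]
[0.4615 0.0228 0.0157] -5.89 [-0.001   0.0001] [-3.4  0.9  6.1]
[0.4614 0.0228 0.0157] -5.89 [-0.0009  0.0001] [-3. -0.  6.]
[0.4614 0.0228 0.0157] -5.89 [-0.001  0.   ] [-1.9 -0.2  6. ]
```

Emit:
drive_tool([
  {"dx":0,"dy":0,"dz":0,"ax":0,"ay":0,"az":0,"claw":0.3},
  {"dx":0,"dy":0,"dz":0,"ax":0,"ay":0,"az":0,"claw":0.3},
  {"dx":0,"dy":0,"dz":0,"ax":0,"ay":0,"az":0,"claw":0.3},
  {"dx":0,"dy":0,"dz":0,"ax":0,"ay":0,"az":0,"claw":0.3},
  {"dx":0,"dy":0,"dz":0,"ax":0,"ay":0,"az":0,"claw":0.3},
  {"dx":0,"dy":0,"dz":-0.01,"ax":0,"ay":0,"az":0,"claw":0.3},
  {"dx":0,"dy":0,"dz":-0.04,"ax":0,"ay":0,"az":0,"claw":0.3},
  {"dx":0,"dy":0,"dz":-0.08,"ax":0,"ay":0,"az":0,"claw":0.3},
  {"dx":0,"dy":0,"dz":-0.12,"ax":0,"ay":0,"az":0,"claw":0.3},
  {"dx":0,"dy":0,"dz":-0.15,"ax":0,"ay":0,"az":0,"claw":0.3},
  {"dx":0,"dy":0,"dz":-0.15,"ax":0,"ay":0,"az":0,"claw":0.3},
  {"dx":0,"dy":0,"dz":-0.15,"ax":0,"ay":0,"az":0,"claw":0.3},
])

```text
time_s: 27.87
ee_pos: [0.4629, 0.0226, 0.1679]
ee_rot: [0.0, 0.999, -0.051, 0.003]
contact_force: [-1.1, 0.1, -0.1]
finger_gap: 0.061
```

```bash
python3 pose.py|tail -1;python3 look.py w15
python3 - <<'E'
from h import *
p=dict(np.load("pics/w15.npz"));i=cv2.imread("pics/w15.png")
for c in blobs(i,(40,80,30),(85,255,255),1000):print("board top",rect(p,c,.025))
E
```

```text
[0.4603 0.023  0.1637] -5.9 [-0.0031  0.0006] [ 0.8  0.2 -0.4]
28.0667 tcp [0.4602 0.0231 0.1634] hd -5.9 tilt [-0.0036  0.0008] v 0.0067 gap 0.06136900872479916 q6 1.477024738183602
green (array([570. ,  13.2], dtype=float32), np.float32(97.5), np.float32(71.9), np.float32(174.1)) box (267, 0, 101, 140)
board top (array([567.6,  13.4], dtype=float32), np.float32(91.2), np.float32(67.3), np.float32(174.1))
```

View pics/w15.png

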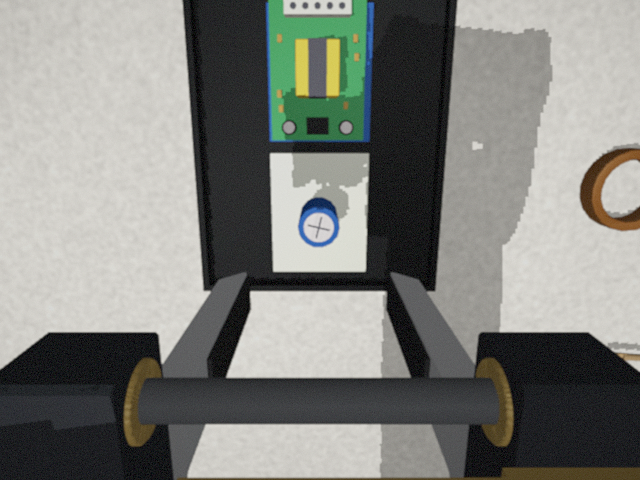

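The cap stands upright on the white pad, top centre (319,228), and the board is undisturbed. I've used all 16 pictures, so the last check is numeric.

Run:
```python
from h import *
p=dict(np.load("pics/w15.npz"))
print("cap",cast(p,(319,228),.05)*1000,"pad",rect(p,np.array([(270,152),(369,152),(366,272),(273,272)]),.008))
p=dict(np.load("pics/w12.npz"));i=cv2.imread("pics/w12.png")
K=np.array([[p["fx"],0,p["cx"]],[0,p["fy"],p["cy"]],[0,0,1.]])
m=cv2.inRange(cv2.cvtColor(i,cv2.COLOR_BGR2HSV),(20,100,60),(35,255,255))
cs,h=cv2.findContours(m,cv2.RETR_CCOMP,cv2.CHAIN_APPROX_NONE)
for c,q in zip(cs,h[0]):
    if q[3]>=0 and cv2.contourArea(c)>1000: print("fan hole",cv2.boundingRect(c),rect(p,c,.028),rect(p,c,.008))
c=max([c for c,q in zip(cs,h[0]) if q[3]<0],key=cv2.contourArea);print("pad",cv2.boundingRect(c))
# side/scene: coloured things now
for n in("scene","side"):
    p=cams.camera_params(n);i2=cams.grab_frame(n);cv2.imwrite(f"pics/{n}9.png",i2);i0=cv2.imread(f"pics/{n}0.png")
    for k,z,(lo,hi) in (("green",.025,((45,90,40),(85,255,255))),("red",.003,((0,150,80),(6,255,255)))):
        for t,im in((0,i0),(1,i2)): print(n,k,t,[rect(p,c,z)[0].tolist() for c in blobs(im,lo,hi,120)])
```

```text
cap [[461.99762659  22.8209611 ]] pad (array([463. ,  22.2], dtype=float32), np.float32(98.0), np.float32(77.2), np.float32(174.2))
fan hole (282, 197, 73, 75) (array([673.6,   0.8], dtype=float32), np.float32(53.0), np.float32(49.9), np.float32(174.1)) (array([668.6,   1.3], dtype=float32), np.float32(56.7), np.float32(53.4), np.float32(174.1))
pad (264, 164, 110, 129)
scene green 0 [[766.9000244140625, 348.20001220703125], [610.5999755859375, -176.1999969482422]]
scene green 1 [[767.0, 348.3999938964844], [566.4000244140625, 14.800000190734863]]
scene red 0 []
scene red 1 []
side green 0 [[775.2999877929688, 345.70001220703125], [585.5, -184.10000610351562]]
side green 1 [[775.2999877929688, 345.70001220703125], [566.7000122070312, 16.0]]
side red 0 [[446.70001220703125, -364.0], [672.0, -648.2999877929688]]
side red 1 [[291.20001220703125, -357.8999938964844], [672.2000122070312, -647.2000122070312]]
```

The side view's red blob differs from the first one, so I'm checking that it is an occlusion or another object and not the red board having moved.

Run:
```python
from h import *
for n,pts in(("side",{"red":(439,160),"bcap":(243,425),"wfan":(328,458)}),("scene",{"red":(228,145),"bcap":(463,375),"wfan":(499,319)})):
    a,b=[cv2.imread(f"pics/{n}{k}.png") for k in(0,9)]
    for k,(x,y) in pts.items():
        s=np.s_[max(y-22,0):y+22,x-26:x+26]
        t=cv2.matchTemplate(b[max(y-40,0):y+40,x-44:x+44],a[s][8:36,8:44],cv2.TM_CCOEFF_NORMED);_,v,_,l=cv2.minMaxLoc(t)
        f=lambda i:np.argwhere((i[s][...,2].astype(int)-i[s].max(2,where=np.array([1,1,0],bool),initial=0))>60).mean(0).round(1)
        y0=max(y-22,0)-max(y-40,0);print(n,k,"match",round(v,2),"shift px",(l[0]-18-8,l[1]-y0-8),f(a) if k=="red" else "",f(b) if k=="red" else "")
```

```text
side red match 0.53 shift px (0, 0) [24.7 26.1] [25.7 29.5]
side bcap match 1.0 shift px (0, 0)  
side wfan match 1.0 shift px (0, 0)  
scene red match 1.0 shift px (0, 0) [24.8 28.4] [24.8 28.4]
scene bcap match 1.0 shift px (0, 0)  
scene wfan match 0.99 shift px (0, 0)
```

The scene camera shows the red board hasn't moved; in the side view the arm partly hides it. Handing the job in.

```bash
python3 -c "
from workcell import arm
print(arm.get_obs()['time_s']);print(arm.job_done())"
```

```text
28.2167
the job is handed in; nothing more can be done
None
```

The tray is kitted and the job handed in at 28.2 s, well inside the 125 s limit. I laid the plate on the blue pad, the green board on the plate, the fan on the yellow pad and the capacitor on the white pad. Each part was lowered to its surface before I let go.

| Part | Last measured centre (mm) | Target centre (mm) | Heading |
|---|---|---|---|
| Plate on blue pad | (567.4, 13.2) | (567.5, 11.7) | within 0.5° of the pad |
| Green board on plate | (567.6, 13.4) | (567.4, 13.2) | matches the pad |
| Black fan on yellow pad | about (672, 1) | (671.9, 0.8) | matches the pad |
| Blue capacitor on white pad | (462, 22.8) | (463, 22.5) | upright |

**Less certain:**
- **Fan:** its centre was worked out from how it blocks the yellow pad in one picture taken after release. It is only good to 2 or 3 mm.
- **Plate:** measured before the board went on and not since, because the board now covers it.

**Look-alikes:** the white fan and black capacitor show no shift in either fixed camera. The red board matches exactly in the scene camera. The side camera check of it failed (match 0.53), most likely because the arm partly hid it. I had used all 16 pictures, so I could not confirm that by eye.

**Early problem:** the first move call was refused because not every field was filled in. Nothing moved, and I resent it in full.

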